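# Put the tape and tins away in the bifold-door cupboard

## Task

Put the loose office supplies away in the low cupboard: pull the bifold door by its bar handle until both panels are folded fully up at the back, then put every roll of masking tape over the peg inside, flat one on another, and stand the larger black tin to the left of the peg and the smaller blue-green tin to its right (as seen from the front), upright on the cupboard floor, in one line with the peg across the width and about 9 cm from it centre to centre. Finally pull the door fully shut again; leave the stapler where it is.

Things in the scene. Friction and masses are not known exactly. Their poses are not given: they have to be found in the camera images.
- hinge (a point): Middle of the door's rear hinge line (along y), 90 mm above the work surface. Axes: x to the cupboard's back, y to its left, z up. The fixed white cupboard is 316 deep (x) x 320 wide x 106 mm high (front and back walls 86), turned up to 0.15 rad; its centre is 142 mm in front of this point, the inner face of its front wall 290 mm; inside it is 300 mm wide
- rear_panel (a joint): Rear panel of the bifold door that covers the cupboard's top: 0 = shut flat, 1.42 rad = folded up at the back (end stop). Two panels, each 140 long, 282 wide, 8 mm thick; the front one is hinged to the rear one and its front edge runs in side tracks: at angle q the fold is at x = -140 cos q, z = 140 sin q mm from hinge. Stiff: stays where left, about 4 N to move
- handle (a point): Middle of the door's round bar handle, 10 mm thick, 110 mm long along y, on two end posts on the front panel near the fold, its axis 42 mm off the panel's outer face. At door angle q it lies at x = -162 cos q - 50 sin q, z = 118 sin q + 50 cos q mm from hinge, in its axes. The bar may turn between the fingers. This point's axes turn with the front panel
- peg (a point): Foot of the tape peg, on the cupboard's inner floor 8 mm above the work surface: an upright steel pin, 12 mm diameter, 64 mm high, in the middle of the cupboard's width, 96 mm behind the inner face of the front wall. Axes: x to the cupboard's back, y to its left, z up
- roll_1_c (a point): roll of masking tape lying flat: 74 mm outside, 56 mm hole, 19 mm high. Pick it by its 9 mm wall, one finger in the hole, where this point's own x or y axis (either way) meets the wall: elsewhere the wall is not solid. The point is the middle of the hole, half-way up; z is the roll's axis. 0.045 kg. Two or three rolls are present (an absent one is None)
- roll_2_c (a point): roll of masking tape lying flat: 74 mm outside, 56 mm hole, 19 mm high. Pick it by its 9 mm wall, one finger in the hole, where this point's own x or y axis (either way) meets the wall: elsewhere the wall is not solid. The point is the middle of the hole, half-way up; z is the roll's axis. 0.045 kg. Two or three rolls are present (an absent one is None)
- roll_3_c (a point): roll of masking tape lying flat: 74 mm outside, 56 mm hole, 19 mm high. Pick it by its 9 mm wall, one finger in the hole, where this point's own x or y axis (either way) meets the wall: elsewhere the wall is not solid. The point is the middle of the hole, half-way up; z is the roll's axis. 0.045 kg. Two or three rolls are present (an absent one is None)
- large_tin_c (a point): Larger tin: black, round, 68 mm across, 30 mm high, 0.09 to 0.18 kg. This point is its centre, half-way up; z is its axis
- small_tin_c (a point): Smaller tin: blue-green lid, round, 58 mm across, 24 mm high, 0.04 to 0.09 kg. This point is its centre, half-way up; z is its axis
- desk_stapler: Bystander: stapler, 34x135x42 mm; origin under its middle

How it is judged:
By the outcome, as a careful person would: the job done as asked, in the order asked, and still so for the second after the job is handed in, with the robot touching nothing.
Of roll_1, roll_2, roll_3 only 2 to 3 are there at a start; the rules pass over those that are not, and their reading is None.
At some moment in a run one of roll_1, roll_2, roll_3 may be knocked a few centimetres aside while the robot is not near it.
It also fails if it takes over 210 s, if anything falls off the work surface, if the arm or the gripper's body presses on something with over 40 N, if the wrist force passes 120 N, or if a joint passes its speed limit or range.

## Robot

A 7-joint arm with a two-finger parallel gripper is mounted at the origin on a cart in front of the work surface, level with it; the furniture and walls round the work are solid. World frame = base frame: x ahead of the robot, y to its left, z up, the work surface at z = 0. Lengths are in mm, angles in rad, forces in N, time in s.
With the tool pointing down it reaches from about 425 to 825 mm from the base axis. Payload 3.6 kg.
Tool frame: the origin (TCP) lies between the finger pads; the fingertips stand 11 mm ahead of it and the grasp point (between the pads) lies 8 mm behind it; z points along the fingers, y is the line along which they close (so a half turn about z gives the same grasp; the last joint's range is limited). The gripper opens to 85 mm and grips with 20 to 120 N. Pads are 22 mm wide; open, the fingers measure 114 mm over their backs; the gripper's body (76 mm by 85 mm) begins 54 mm behind the grasp point. The pads swing forward as they close: fully open they stand 13 mm farther back than shut.
Start: joints at [-1.367, 0.615, -0.013, 1.423, 0.008, 1.103, -0.04], TCP at [148.028, 632.891, 242.297] pointing down, gripper open.
Joint ranges: [-3.12, 3.12], [-0.3, 2.06], [-1.34, 1.32], [0.26, 2.42], [-1.36, 4.5], [0.01, 1.98], [-2.84, 2.84]. Speed limits (rad/s): [2.79, 2.79, 3.14, 3.14, 3.14, 3.14, 3.14].

## Interface

Orientations are given as a 3x3 rotation matrix whose columns are the frame's x, y, z axes.
In Python, from station import r gives the robot as it stands.
- The arm moves only by the tool move_arm, never from a script. Its argument "commands" is a list of rows, each an object of numbers: "tx", "ty", "tz": the shift along the tool's x, y, z in units of 50 mm (1.0 is 50 mm); "yaw": the turn about the tool's z in units of 6 degrees (1.0 is 6 degrees). A call has 1 to 8 rows; each row shifts and turns the commanded pose from where the row before left it, along the tool's axes as they then stand; what a row does not reach is not made up. A row lasts 1/10 s, in which the tool goes at most 50 mm and 8.59 degrees, less where a joint would pass 70% of its speed; a pose out of reach is approached as far as the arm can. A call is refused whole if a number of a shift passes 1 or a number of a turn 1, either way. A call with a gripper value outside its range is refused whole. "fingers" is the opening, from 0 (shut) to 1 (fully open), set as the call begins (left out, the last holds). The fingers move at their own pace and stop on an object; "force" is the grip in N (left out, the last holds). Time passes only in rows, so rows that do not move let the fingers close. It gives the time, the measured TCP pose, the force, the opening and the grip force at its end, in the units of the state.
- r.get_state(): the state, without advancing time (a new reading comes with each control period).
- r.snapshot(name): name is "scene" or "side" or "wrist"; returns a dict with "pixels" (400x640x3 uint8, red, green, blue), "z_map" (400x640 float32, mm along the optical axis (not along the pixel's ray), 0 where there is no reading), "fx", "fy", "cx", "cy" (pixels), "k1" (the pictures are not rectified: a ray, as slopes to the right and down, at radius r is drawn at 1 + k1 r^2 times it, then the intrinsics apply), "rvec" (rotation vector, rad) and "tvec" (3), from world to camera coordinates, as OpenCV has them. Camera axes: x right, y down, z forward; pixel columns grow to the right and rows downward; lengths in mm; the calibration is good to about 2 mm. A picture is of the moment at which its call begins.
- r.close_job(): hands the job in; it is judged then, once.
Trained networks look in the newest picture that a camera, given by its name, has taken for a name from the list of things; names that differ only in an ending like _2 or _b are one class to them, and where a whole thing is asked for, a point or a joint stands for the part that bears it (a point fixed in the world has none). Each returns a list of dicts, best first, with "confidence" (0 to 1); they miss things now and then, are a little off and sometimes report something else, mostly with a low value. They report only what shows in the picture. A call takes as long as a camera call.
- r.find_in(name, camera): "at" ([x, y, z] in mm, in world coordinates, good to about 4 mm: the middle of the surface that is visible of it).
The state is a dict: "t": time; "q": joint angles; "qvel": joint speeds; "joint_torque": joint torques, N m; "position": TCP position; "tcp_rot": TCP orientation; "ft_force": force on the tool from outside, world axes, zero at the start; "ft_torque": the same for the moment, N m; "opening": finger opening in mm; "finger_force": force on a finger pad.
Only numpy, scipy, OpenCV 4.12 (cv2) and the standard library are available. Lean on these libraries where they do the work, as an engineer would, in place of code of your own. Each camera call takes 0.05 s, during which the arm holds its last target. There are 200 camera calls.

## Working session

There is one attempt and no reset: what is moved stays moved. The work goes in short steps, Python scripts to look and compute and a tool call to move; the robot and the scene stay as the last step left them, time stands still between calls to the robot, and variables do not carry over. Pictures are saved under pics/ and viewed, at most 14 in all, crops included, and the job is handed in when it is done.

Besides the shell and the picture viewer there is one more tool, called after "Request:" by a JSON object that holds its "method" and its "body", one argument or row to a line. move_arm: Moves the arm, as the interface text tells. Its arguments: {"type":"object","properties":{"commands":{"type":"array","items":{"type":"object","properties":{"tx":{"type":"number"},"ty":{"type":"number"},"tz":{"type":"number"},"yaw":{"type":"number"}}}},"fingers":{"type":"number"},"force":{"type":"number"}},"required":["commands"]}

```bash
mkdir -p pics; ls; cat > h.py <<'E'
import numpy as np, cv2
from station import r
def snap(n,save=None):
    s=r.snapshot(n)
    if save: cv2.imwrite('pics/'+save,s['pixels'][:,:,::-1])
    return s
def cam(s):
    R,_=cv2.Rodrigues(np.array(s['rvec'],float)); return R,np.array(s['tvec'],float).ravel()
def cloud(s):
    # world xyz per pixel (NaN where none)
    h,w=s['z_map'].shape
    K=np.array([[s['fx'],0,s['cx']],[0,s['fy'],s['cy']],[0,0,1]],float)
    v,u=np.mgrid[:h,:w]
    p=cv2.undistortPoints(np.stack([u,v],-1).reshape(-1,1,2).astype(float),K,np.array([s['k1'],0,0,0.])).reshape(h,w,2)
    z=s['z_map'].astype(float); z[z==0]=np.nan
    R,t=cam(s)
    return (np.dstack([p[...,0]*z,p[...,1]*z,z])-t)@R
def proj(s,P):
    K=np.array([[s['fx'],0,s['cx']],[0,s['fy'],s['cy']],[0,0,1]],float)
    return cv2.projectPoints(np.array(P,float).reshape(-1,1,3),np.array(s['rvec'],float),np.array(s['tvec'],float),K,np.array([s['k1'],0,0,0.]))[0].reshape(-1,2)
def st():
    s=r.get_state(); print('t',round(s['t'],2),'p',np.round(s['position'],1),'x',np.round(s['tcp_rot'],3)[:,0],'y',np.round(s['tcp_rot'],3)[:,1],'z',np.round(s['tcp_rot'],3)[:,2],'F',np.round(s['ft_force'],1),'op',round(s['opening'],1),'q',np.round(s['q'],2)); return s
def go(target):
    s=r.get_state(); R=np.array(s['tcp_rot']); print('units',np.round(R.T@(np.array(target)-s['position'])/50,2))
E
python3 - <<'E'
from h import *
st()
for n in('scene','side','wrist'):
    s=snap(n,n+'0.png'); R,t=cam(s); print(n,'campos',np.round(-R.T@t),'fx',s['fx'])
    for k in('handle','rear_panel','roll_1_c','large_tin_c','small_tin_c','desk_stapler','peg'):
        try: print(k,[(np.round(d['at']).tolist(),round(d['confidence'],2)) for d in r.find_in(k,n)])
        except Exception as e: print(k,e)
a=[cv2.imread(f'pics/{n}0.png') for n in('scene','side')]
E
```

```text
pics
t 0.0 p [147.9 632.2 241.1] x [-0.974  0.228 -0.   ] y [ 0.228  0.974 -0.003] z [-0.001 -0.003 -1.   ] F [-0.  -0.4  0.8] op 85.2 q [-1.37  0.62 -0.01  1.42  0.01  1.1  -0.04]
scene campos [-504. -557.  708.] fx 424.48088410319684
handle [([512.0, -42.0, 100.0], 0.95)]
rear_panel [([562.0, -50.0, 103.0], 0.73)]
roll_1_c [([542.0, -304.0, 13.0], 0.89)]
large_tin_c [([450.0, 269.0, 27.0], 0.58)]
small_tin_c [([494.0, -421.0, 22.0], 0.82)]
desk_stapler [([708.0, -325.0, 16.0], 0.93)]
peg [([504.0, -59.0, 100.0], 0.8)]
side campos [-142. 1155.  856.] fx 445.618109542588
handle [([566.0, 90.0, 96.0], 0.43)]
rear_panel [([675.0, 53.0, 97.0], 0.83)]
roll_1_c []
large_tin_c [([451.0, 294.0, 26.0], 0.9), ([484.0, -409.0, 21.0], 0.75)]
small_tin_c [([484.0, -412.0, 22.0], 0.47)]
desk_stapler []
peg [([636.0, 126.0, 79.0], 0.93)]
wrist campos [ 84. 647. 373.] fx 332.36176174991493
handle []
rear_panel []
roll_1_c []
large_tin_c []
small_tin_c []
desk_stapler []
peg []
```

View pics/scene0.png

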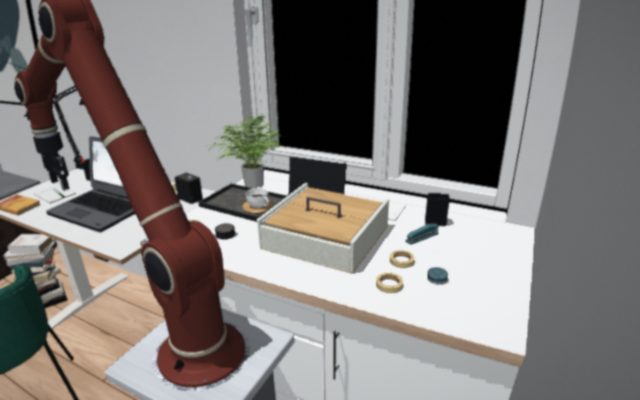

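View pics/side0.png

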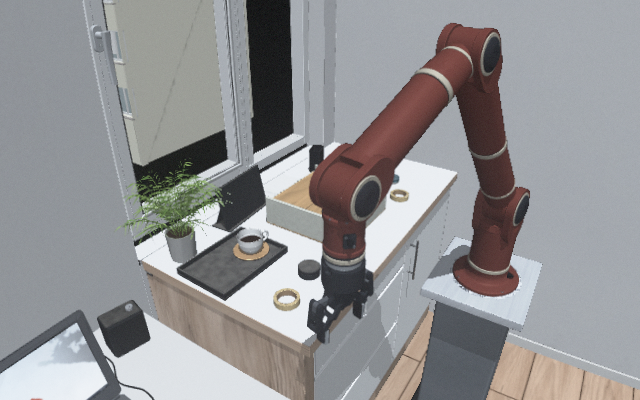

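The scene shows the cupboard at (325,225), two rolls at (401,258) and (389,282), the small tin at (437,275) and the stapler at (422,233). The side view shows the large tin at (310,268) and a third roll at (287,298). Next I'll measure all of these from depth.

```bash
python3 - <<'E'
from h import *
for n in('scene','side'):
    s=snap(n); P=cloud(s)
    def blob(u,v,lo,hi,k=28):
        Q=P[max(0,v-k):v+k,u-k:u+k].reshape(-1,3); Q=Q[(Q[:,2]>lo)&(Q[:,2]<hi)]
        c=P[v-2:v+3,u-2:u+3].reshape(-1,3)
        return Q
    pts={'scene':{'rA':(401,258),'rB':(389,282),'small':(437,275),'large':(225,230)},'side':{'rC':(287,298),'large':(310,268),'rA':(399,195)}}[n]
    for k,(u,v) in pts.items():
        Q=blob(u,v,8,40,17); Q=Q[Q[:,2]>np.percentile(Q[:,2],90)-5]
        c,rad=cv2.minEnclosingCircle(Q[:,:2].astype(np.float32)); print(n,k,len(Q),np.round(c),round(rad,1),'ztop',np.round(np.percentile(Q[:,2],[50,90]),1))
    Q=P.reshape(-1,3); Q=Q[(Q[:,0]>380)&(Q[:,0]<850)&(abs(Q[:,1])<260)]
    T=Q[(Q[:,2]>101)&(Q[:,2]<112)]; 
    print('ztop walls',len(T)); 
    B=Q[(Q[:,2]>60)&(Q[:,2]<112)]
    print(n,'rect',cv2.minAreaRect(B[:,:2].astype(np.float32)))
    T=Q[(Q[:,2]>101)&(Q[:,2]<110)]; print('walls',cv2.minAreaRect(T[:,:2].astype(np.float32)))
    H=Q[(Q[:,2]>128)&(Q[:,2]<150)]; H=H[(abs(H[:,1])<140)&(H[:,0]>400)&(H[:,0]<800)]; print('handle',len(H),H.mean(0) if len(H) else '',np.percentile(H[:,2],90) if len(H) else '')
    if n=='scene' and len(H): print(cv2.minAreaRect(H[:,:2].astype(np.float32)))
E
```

```text
scene rA 204 [ 518. -292.] 74.8 ztop [18.1 20. ]
scene rB 209 [ 425. -306.] 40.5 ztop [17.9 19.6]
scene small 206 [ 507. -418.] 30.6 ztop [22.2 23.8]
scene large 172 [460. 277.] 37.2 ztop [30.1 32. ]
ztop walls 565
scene rect ((638.7640991210938, 31.788406372070312), (456.5863342285156, 422.761474609375), 89.53895568847656)
walls ((640.5160522460938, 25.89324951171875), (443.617919921875, 417.78887939453125), 89.56302642822266)
handle 129 [567.88167408 -36.51028215 141.0662754 ] 145.61555074637803
((568.7401123046875, -34.02959060668945), (120.14015197753906, 13.302786827087402), 88.59752655029297)
side rC 221 [443. 418.] 39.0 ztop [17.8 19.7]
side large 261 [458. 281.] 35.4 ztop [30.4 32.2]
side rA 51 [ 454. -290.] 134.2 ztop [21.1 30.5]
ztop walls 196
side rect ((646.5323486328125, 37.47566223144531), (451.62750244140625, 406.5803527832031), 85.76335906982422)
walls ((766.3849487304688, 65.28384399414062), (342.2090759277344, 398.103759765625), 34.98823165893555)
handle 0
```

```bash
cat >> h.py <<'E'
def plan(target,yawdeg=0,n=None,R=None,p=None):
    """rows from here to target (world) with total world-ccw turn yawdeg"""
    s=r.get_state(); R=np.array(s['tcp_rot']) if R is None else R; p=np.array(s['position']) if p is None else p
    d=np.array(target,float)-p; n=n or int(max(np.ceil(np.abs(d).max()/46),np.ceil(np.linalg.norm(d)/48),np.ceil(abs(yawdeg)/5.8),1))
    a=np.radians(yawdeg/n); rows=[]
    Q=R.copy()
    for i in range(n):
        v=Q.T@d/n/50; rows.append([round(float(x),2) for x in v]+[round(-yawdeg/n/6,2)])
        Q=cv2.Rodrigues(np.array([0,0,a]))[0]@Q
    print(n,rows if abs(yawdeg)>0 else rows[0]); return Q
E
python3 - <<'E'
from h import *
s=snap('scene');P=cloud(s)
print('plant',np.round(P[140,243]),np.round(P[120,240]),np.round(P[140,215]),np.round(P[145,272]),'cup',np.round(P[195,258]),'tray',np.round(P[210,222]))
E
```

```text
plant [789. 415. 220.] [955. 546. 247.] [951. 695. 140.] [850. 321. 193.] cup [698. 300.  43.] tray [588. 390.  12.]
```

Request:
{"method": "move_arm", "body": {
  "commands": [
    {"tx":-0.9,"ty":-0.1,"tz":-0.3,"yaw":0.66},
    {"tx":-0.9,"ty":-0.1,"tz":-0.3,"yaw":0.66},
    {"tx":-0.9,"ty":-0.1,"tz":-0.3,"yaw":0.66},
    {"tx":-0.9,"ty":-0.1,"tz":-0.3,"yaw":0.66},
    {"tx":-0.9,"ty":-0.1,"tz":-0.3,"yaw":0.66}
  ]
}}

```text
t: 1.85
position: [349.6, 528.2, 317.9]
tcp_rot: [[-0.837, 0.546, 0.0], [0.546, 0.837, 0.0], [-0.0, 0.0, -1.0]]
ft_force: [1.0, 0.6, -0.6]
opening: 85.5
finger_force: 0.0
```

```bash
python3 - <<'E'
from h import *
st(); s=snap('wrist','w1.png')
for k in('roll_1_c','large_tin_c'):
   print(k,[(np.round(d['at']).tolist(),round(d['confidence'],2)) for d in r.find_in(k,'wrist')])
E
```

```text
t 1.85 p [349.6 528.2 317.9] x [-0.837  0.546 -0.   ] y [0.546 0.837 0.   ] z [ 0.  0. -1.] F [ 1.   0.6 -0.6] op 85.5 q [-1.07  0.53  0.09  1.36 -0.05  1.25  0.01]
roll_1_c []
large_tin_c [([469.0, 294.0, 28.0], 0.95)]
```

View pics/w1.png

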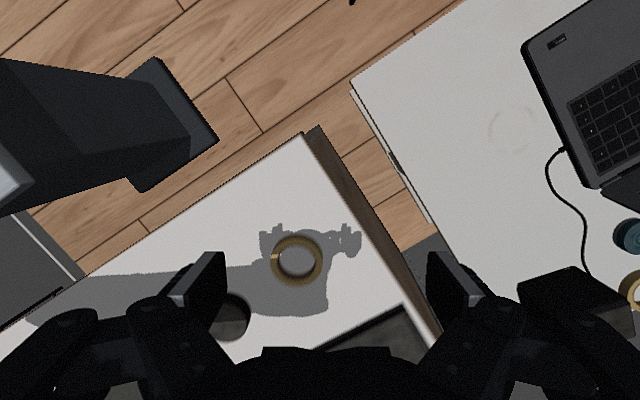

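Roll C is at (297,260), with a tape-end mark on its left side, and the large tin is at (230,318). Another ring at (635,290) lies on the other desk, so I'll leave it alone. Next I'll go above the handle.

Request:
{"method": "move_arm", "body": {
  "commands": [
    {"tx":-0.84,"ty":-0.09,"yaw":0.67},
    {"tx":-0.84,"ty":-0.09,"yaw":0.67},
    {"tx":-0.84,"ty":-0.09,"yaw":0.67},
    {"tx":-0.84,"ty":-0.09,"yaw":0.67},
    {"tx":-0.84,"ty":-0.09,"yaw":0.67},
    {"tx":-0.84,"ty":-0.09,"yaw":0.67},
    {"tx":-0.84,"ty":-0.09,"yaw":0.67},
    {"tx":-0.84,"ty":-0.09,"yaw":0.67}
  ]
}}

```text
invalid input
```

Request:
{"method": "move_arm", "body": {
  "commands": [
    {"tx":-0.84,"ty":-0.09,"yaw":0.67},
    {"tx":-0.84,"ty":-0.09,"yaw":0.67},
    {"tx":-0.84,"ty":-0.09,"yaw":0.67},
    {"tx":-0.84,"ty":-0.09,"yaw":0.67},
    {"tx":-0.84,"ty":-0.09,"yaw":0.67},
    {"tx":-0.84,"ty":-0.09,"yaw":0.67},
    {"tx":-0.7,"ty":-0.09,"yaw":0.67}
  ]
}}

```text
invalid input
```

```bash
python3 - <<'E'
from h import *
st(); s=snap('wrist','w2.png'); P=cloud(s)
print([(np.round(d['at']).tolist(),round(d['confidence'],2)) for d in r.find_in('handle','wrist')])
for n,C in(('wrist',P),('scene',cloud(snap('scene')))):
    Q=C.reshape(-1,3); m=(Q[:,0]>380)&(Q[:,0]<800)&(abs(Q[:,1])<260)
    H=Q[m&(Q[:,2]>133)&(Q[:,2]<150)]; print(n,'handle',len(H),np.median(H,0),cv2.minAreaRect(H[:,:2].astype(np.float32)),np.percentile(H[:,2],[50,95]))
E
```

```text
t 2.0 p [353.2 526.3 319. ] x [-0.834  0.552 -0.003] y [0.552 0.834 0.003] z [ 0.005  0.001 -1.   ] F [-1.1  0.7 -0. ] op 85.5 q [-1.07  0.53  0.1   1.36 -0.05  1.25  0.01]
[]
  return _methods._mean(a, axis=axis, dtype=dtype,
  ret = um.true_divide(
Traceback (most recent call last):
IndexError: index -1 is out of bounds for axis 0 with size 0
```

View pics/w2.png

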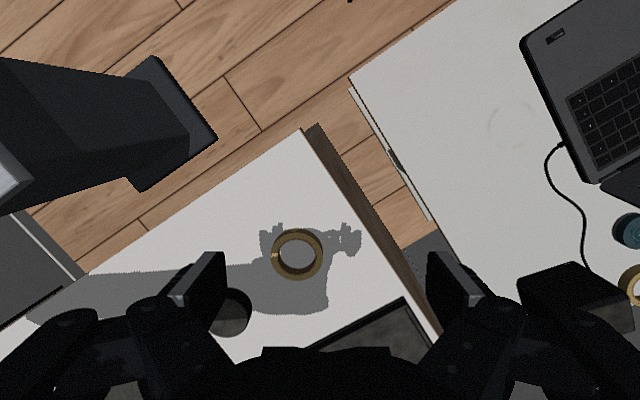

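Roll C is unchanged at (297,255), because the move was refused. I'll try again with every key given in each row.

Request:
{"method": "move_arm", "body": {
  "commands": [
    {"tx":-0.84,"ty":-0.09,"tz":0,"yaw":0.67},
    {"tx":-0.84,"ty":-0.09,"tz":0,"yaw":0.67},
    {"tx":-0.84,"ty":-0.09,"tz":0,"yaw":0.67},
    {"tx":-0.84,"ty":-0.09,"tz":0,"yaw":0.67},
    {"tx":-0.84,"ty":-0.09,"tz":0,"yaw":0.67},
    {"tx":-0.84,"ty":-0.09,"tz":0,"yaw":0.67},
    {"tx":-0.84,"ty":-0.09,"tz":0,"yaw":0.67},
    {"tx":-0.84,"ty":-0.09,"tz":0,"yaw":0.67}
  ]
}}

```text
t: 2.95
position: [547.6, 263.0, 316.4]
tcp_rot: [[-0.422, 0.907, -0.002], [0.907, 0.422, 0.0], [0.001, -0.001, -1.0]]
ft_force: [0.5, 0.1, -0.7]
opening: 85.4
finger_force: 0.0
```

Request:
{"method": "move_arm", "body": {
  "commands": [
    {"tx":-0.84,"ty":-0.09,"tz":0,"yaw":0.67},
    {"tx":-0.84,"ty":-0.09,"tz":0,"yaw":0.67},
    {"tx":-0.84,"ty":-0.09,"tz":0,"yaw":0.67},
    {"tx":-0.84,"ty":-0.09,"tz":0,"yaw":0.67},
    {"tx":-0.84,"ty":-0.09,"tz":0,"yaw":0.67},
    {"tx":-0.84,"ty":-0.09,"tz":0,"yaw":0.67},
    {"tx":-0.7,"ty":-0.09,"tz":0,"yaw":0.67}
  ]
}}

```text
t: 3.65
position: [582.0, -21.9, 316.6]
tcp_rot: [[0.058, 0.998, -0.001], [0.998, -0.058, -0.0], [-0.0, -0.001, -1.0]]
ft_force: [0.3, 0.2, 0.5]
opening: 85.7
finger_force: 0.0
```

```bash
python3 - <<'E'
from h import *
st(); s=snap('wrist','w3.png'); P=cloud(s)
print([(np.round(d['at']).tolist(),round(d['confidence'],2)) for d in r.find_in('handle','wrist')])
for n,C in(('wrist',P),('scene',cloud(snap('scene')))):
    Q=C.reshape(-1,3); m=(Q[:,0]>500)&(Q[:,0]<640)&(abs(Q[:,1]+35)<75)
    H=Q[m&(Q[:,2]>133)&(Q[:,2]<150)]; print(n,'handle',len(H))
    if len(H): print(np.median(H,0),cv2.minAreaRect(H[:,:2].astype(np.float32)),np.percentile(H[:,2],[50,95]))
E
```

```text
t 3.65 p [582.  -21.9 316.6] x [ 0.058  0.998 -0.   ] y [ 0.998 -0.058 -0.001] z [-0.001 -0.    -1.   ] F [0.3 0.2 0.5] op 85.7 q [-0.27  0.47  0.43  1.52 -0.21  1.2   0.14]
[([524.0, -6.0, 98.0], 0.62)]
wrist handle 1257
[570.86314889 -28.89190408 143.23018607] ((570.6132202148438, -33.55202865600586), (118.0487289428711, 9.9773530960083), 89.40282440185547) [143.23018607 144.78237187]
scene handle 122
[567.9676284  -36.38335246 142.14287386] ((566.257080078125, -35.311065673828125), (14.786094665527344, 116.86060333251953), 0.22568809986114502) [142.14287386 146.45705234]
```

View pics/w3.png

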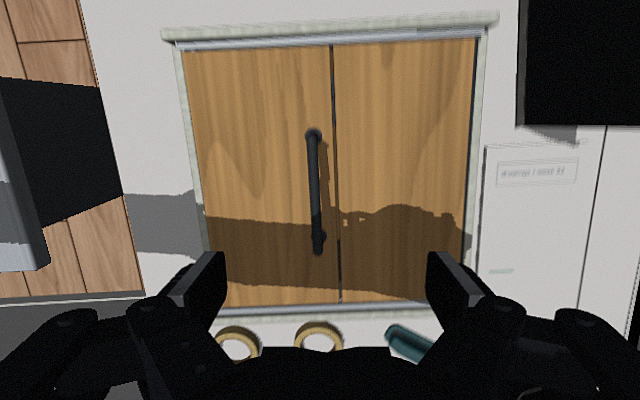

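The wrist view shows the shut door, the handle bar from (313,135) to (319,250), the fold line at column 335, and two rolls at (237,345) and (318,340). I'll get the cupboard's yaw from the left wall's top and plan the handle grasp.

```bash
python3 - <<'E'
from h import *
s=snap('wrist'); P=cloud(s)
Q=P.reshape(-1,3)
L=Q[(Q[:,2]>102)&(Q[:,2]<112)&(Q[:,1]>60)&(Q[:,1]<250)&(Q[:,0]>380)&(Q[:,0]<760)]
print(len(L),cv2.minAreaRect(L[:,:2].astype(np.float32)),np.median(L[:,2])); f=cv2.fitLine(L[:,:2].astype(np.float32),cv2.DIST_HUBER,0,.01,.01).ravel(); print('yaw left',np.arctan(f[1]/f[0]),f[2:])
D=Q[(Q[:,2]>80)&(Q[:,2]<100)&(Q[:,0]>540)&(Q[:,0]<800)&(abs(Q[:,1])<90)];print('door z',np.median(D[:,2]))
# handle bar line
H=Q[(Q[:,2]>136)&(Q[:,2]<150)&(Q[:,0]>540)&(Q[:,0]<600)&(abs(Q[:,1]+34)<65)]
f=cv2.fitLine(H[:,:2].astype(np.float32),cv2.DIST_HUBER,0,.01,.01).ravel(); print('handle yaw',np.arctan(-f[0]/f[1]),f[2:],H[:,1].min(),H[:,1].max())
# front wall edge: z 75..92 rows
F=Q[(Q[:,2]>78)&(Q[:,2]<92)&(Q[:,0]<470)&(Q[:,0]>400)&(abs(Q[:,1]+30)<120)]
print('front', len(F), [ (y,np.round(F[abs(F[:,1]-y)<10][:,0].min(),1)) for y in(-100,-60,-20,20,60) if (abs(F[:,1]-y)<10).any()])
E
```

```text
4088 ((592.476318359375, 120.14608764648438), (11.100395202636719, 315.51153564453125), 89.41204833984375) 104.95893033935388
yaw left -0.010903754 [594.2346  119.85399]
door z 97.14259797867014
handle yaw -0.010452227 [570.8528   -30.582806] -92.68479538333482 25.19100307367432
front 1488 [(-100, np.float64(432.2)), (-60, np.float64(432.8)), (-20, np.float64(433.2)), (20, np.float64(433.9)), (60, np.float64(433.7))]
```

Request:
{"method": "move_arm", "body": {
  "commands": [
    {"tx":-0.24,"ty":-0.22,"tz":0.9,"yaw":-0.45},
    {"tx":0,"ty":0,"tz":0.9,"yaw":0},
    {"tx":0,"ty":0,"tz":0.9,"yaw":0},
    {"tx":0,"ty":0,"tz":0.5,"yaw":0},
    {"tx":0,"ty":0,"tz":0,"yaw":0}
  ]
}}

```text
t: 4.35
position: [567.8, -28.7, 153.0]
tcp_rot: [[0.004, 1.0, -0.01], [1.0, -0.004, 0.003], [0.003, -0.01, -1.0]]
ft_force: [-0.2, -0.1, 0.8]
opening: 85.4
finger_force: 0.0
```

```bash
cat >> h.py <<'E'
HX=np.array([733,-36.5]); YAW=-0.0107
def hand(q):
    x=-162*np.cos(q)-50*np.sin(q); z=118*np.sin(q)+50*np.cos(q)
    return np.array([HX[0]+x*np.cos(YAW),HX[1]+x*np.sin(YAW),90+z])
def arc(q0,q1,n):
    q=np.linspace(q0,q1,n+1); h=np.array([hand(a) for a in q]); 
    for a,d in zip(q[1:],np.diff(h,axis=0)): print(round(a,2),'ty',round(np.hypot(d[0],d[1])*np.sign(d[0])/50,2),'tz',round(-d[2]/50,2))
E
python3 - <<'E'
from h import *
st(); go(hand(0)-[0,0,8]); arc(0,1.45,16)
E
```

```text
t 4.35 p [567.8 -28.7 153. ] x [0.004 1.    0.003] y [ 1.    -0.004 -0.01 ] z [-0.01   0.003 -1.   ] F [-0.2 -0.1  0.8] op 85.4 q [-0.21  0.62  0.36  1.77 -0.28  0.81  0.28]
units [-0.12  0.07  0.42]
0.09 ty -0.08 tz -0.21
0.18 ty -0.05 tz -0.2
0.27 ty -0.02 tz -0.19
0.36 ty 0.01 tz -0.17
0.45 ty 0.03 tz -0.16
0.54 ty 0.06 tz -0.14
0.63 ty 0.09 tz -0.13
0.72 ty 0.11 tz -0.11
0.82 ty 0.14 tz -0.09
0.91 ty 0.16 tz -0.07
1.0 ty 0.19 tz -0.05
1.09 ty 0.21 tz -0.03
1.18 ty 0.23 tz -0.01
1.27 ty 0.25 tz 0.01
1.36 ty 0.26 tz 0.03
1.45 ty 0.27 tz 0.05
```

Request:
{"method": "move_arm", "body": {
  "commands": [
    {"tx":-0.12,"ty":0.06,"tz":0.42,"yaw":0},
    {"tx":0,"ty":0,"tz":0,"yaw":0}
  ]
}}

```text
t: 4.55
position: [573.3, -37.5, 135.6]
tcp_rot: [[0.007, 1.0, -0.002], [1.0, -0.007, 0.001], [0.001, -0.002, -1.0]]
ft_force: [-0.6, 0.3, -0.5]
opening: 85.5
finger_force: 0.0
```

Request:
{"method": "move_arm", "body": {
  "commands": [
    {"tx":0,"ty":0,"tz":0,"yaw":0},
    {"tx":0,"ty":0,"tz":0,"yaw":0},
    {"tx":0,"ty":0,"tz":0,"yaw":0},
    {"tx":0,"ty":0,"tz":0,"yaw":0},
    {"tx":0,"ty":0,"tz":0,"yaw":0},
    {"tx":0,"ty":0,"tz":0,"yaw":0}
  ],
  "fingers": 0,
  "force": 60
}}

```text
t: 5.15
position: [570.8, -38.8, 136.7]
tcp_rot: [[0.01, 1.0, -0.006], [1.0, -0.01, 0.001], [0.001, -0.006, -1.0]]
ft_force: [-5.3, 0.9, 7.6]
opening: 7.6
finger_force: 58.6
```

Request:
{"method": "move_arm", "body": {
  "commands": [
    {"tx":0,"ty":-0.08,"tz":-0.21,"yaw":0},
    {"tx":0,"ty":-0.05,"tz":-0.2,"yaw":0},
    {"tx":0,"ty":-0.02,"tz":-0.19,"yaw":0},
    {"tx":0,"ty":0.01,"tz":-0.17,"yaw":0}
  ]
}}

```text
t: 5.55
position: [563.5, -38.7, 174.5]
tcp_rot: [[0.01, 1.0, -0.007], [1.0, -0.01, 0.001], [0.001, -0.007, -1.0]]
ft_force: [-5.0, 0.5, -7.7]
opening: 7.7
finger_force: 58.2
```

```bash
python3 - <<'E'
from h import *
st(); print(hand(.36)-[0,0,8])
s=snap('scene');P=cloud(s); Q=P.reshape(-1,3)
s=snap('wrist','w4.png')
E
```

```text
t 5.55 p [563.5 -38.7 174.5] x [0.01  1.    0.001] y [ 1.    -0.01  -0.007] z [-0.007  0.001 -1.   ] F [-5.   0.5 -7.7] op 7.7 q [-0.21  0.58  0.37  1.76 -0.27  0.85  0.28]
[563.78069032 -34.68928428 170.36320071]
```

Holding: the opening hasn't changed and the force has about 7 N of pull, so the door is following.

Request:
{"method": "move_arm", "body": {
  "commands": [
    {"tx":0,"ty":0.03,"tz":-0.16,"yaw":0},
    {"tx":0,"ty":0.06,"tz":-0.14,"yaw":0},
    {"tx":0,"ty":0.09,"tz":-0.13,"yaw":0},
    {"tx":0,"ty":0.11,"tz":-0.11,"yaw":0},
    {"tx":0,"ty":0.14,"tz":-0.09,"yaw":0},
    {"tx":0,"ty":0.16,"tz":-0.07,"yaw":0}
  ]
}}

```text
t: 6.25
position: [593.2, -39.0, 210.3]
tcp_rot: [[0.01, 1.0, -0.006], [1.0, -0.01, 0.001], [0.001, -0.006, -1.0]]
ft_force: [-5.9, 1.0, -3.0]
opening: 7.4
finger_force: 61.7
```

Request:
{"method": "move_arm", "body": {
  "commands": [
    {"tx":0,"ty":0.19,"tz":-0.05,"yaw":0},
    {"tx":0,"ty":0.21,"tz":-0.03,"yaw":0},
    {"tx":0,"ty":0.23,"tz":-0.01,"yaw":0},
    {"tx":0,"ty":0.25,"tz":0.01,"yaw":0},
    {"tx":0,"ty":0.26,"tz":0.03,"yaw":0},
    {"tx":0,"ty":0.27,"tz":0.05,"yaw":0},
    {"tx":0,"ty":0.05,"tz":0,"yaw":0}
  ]
}}

```text
t: 6.95
position: [659.6, -39.6, 212.0]
tcp_rot: [[0.011, 1.0, -0.025], [1.0, -0.01, 0.004], [0.004, -0.025, -1.0]]
ft_force: [-29.1, 2.6, 18.0]
opening: 7.6
finger_force: 62.2
```

```bash
python3 - <<'E'
from h import *
st(); print(hand(1.42)-[0,0,8])
s=snap('scene','s1.png');P=cloud(s)
s=snap('wrist','w5.png')
E
```

```text
t 6.95 p [659.6 -39.6 212. ] x [0.011 1.    0.004] y [ 1.    -0.01  -0.025] z [-0.025  0.004 -1.   ] F [-29.1   2.6  18. ] op 7.6 q [-0.18  0.7   0.38  1.41 -0.27  1.11  0.24]
[659.2351086  -35.71068554 206.17218151]
```

View pics/s1.png

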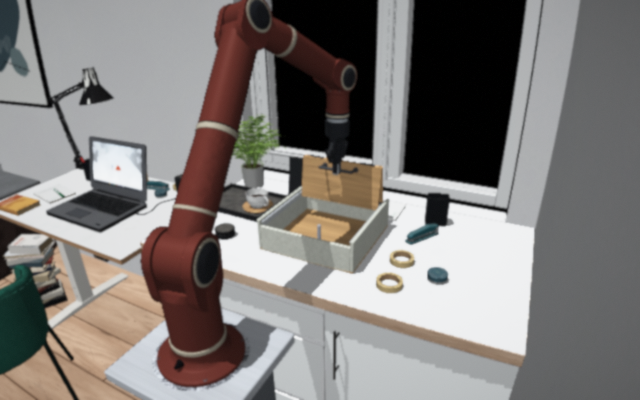

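The door is folded up at the back (310,180) and the peg shows at (319,232). Now I'll release with a small opening and go up.

Request:
{"method": "move_arm", "body": {
  "commands": [
    {"tx":0,"ty":-0.06,"tz":0,"yaw":0},
    {"tx":0,"ty":0,"tz":0,"yaw":0},
    {"tx":0,"ty":0,"tz":0,"yaw":0}
  ],
  "fingers": 0.28
}}

```text
t: 7.35
position: [666.1, -39.9, 211.6]
tcp_rot: [[0.01, 1.0, 0.001], [1.0, -0.01, -0.0], [-0.0, 0.001, -1.0]]
ft_force: [-5.0, 0.3, 3.1]
opening: 23.6
finger_force: 2.4
```

Request:
{"method": "move_arm", "body": {
  "commands": [
    {"tx":0,"ty":0,"tz":-0.4,"yaw":0},
    {"tx":0,"ty":-0.1,"tz":-0.7,"yaw":0},
    {"tx":0,"ty":-0.4,"tz":-0.8,"yaw":0},
    {"tx":0,"ty":-0.8,"tz":0,"yaw":0},
    {"tx":0,"ty":-0.8,"tz":0,"yaw":0}
  ]
}}

```text
t: 7.85
position: [563.0, -39.4, 307.1]
tcp_rot: [[0.01, 1.0, 0.009], [1.0, -0.01, -0.001], [-0.001, 0.009, -1.0]]
ft_force: [-0.8, 0.2, -0.1]
opening: 24.0
finger_force: 0.0
```

```bash
python3 - <<'E'
from h import *
st(); s=snap('wrist','w6.png');P=cloud(s)
print([(np.round(d['at']).tolist(),round(d['confidence'],2)) for d in r.find_in('peg','wrist')])
for n,C in(('wrist',P),('scene',cloud(snap('scene')))):
    Q=C.reshape(-1,3); m=(abs(Q[:,0]-539)<35)&(abs(Q[:,1]+34)<35)&(Q[:,2]>35)&(Q[:,2]<85); H=Q[m]
    if len(H): 
        T=H[H[:,2]>62]; print(n,'peg',len(H),len(T),np.median(H,0),np.median(T,0),np.percentile(H[:,2],95), T.min(0),T.max(0))
    F=Q[(abs(Q[:,0]-600)<30)&(abs(Q[:,1]+34)<80)&(Q[:,2]<40)]
    if len(F): print('floor',np.median(F[:,2]))
    D=Q[(Q[:,0]>680)&(Q[:,0]<760)&(abs(Q[:,1]+34)<110)&(Q[:,2]>110)&(Q[:,2]<235)]
    if len(D): print('panel top z',np.percentile(D[:,2],99),np.median(D,0))
E
```

```text
t 7.85 p [563.  -39.4 307.1] x [ 0.01   1.    -0.001] y [ 1.    -0.01   0.009] z [ 0.009 -0.001 -1.   ] F [-0.8  0.2 -0.1] op 24.0 q [-0.25  0.44  0.42  1.6  -0.19  1.14  0.21]
[([653.0, 6.0, 50.0], 0.9)]
wrist peg 132 98 [539.11746195 -32.11983382  70.14780355] [539.01560272 -33.31040388  70.73393983] 71.95504291927334 [533.33569021 -39.73269726  62.08428881] [544.44542973 -27.94817095  73.16845863]
floor 7.132429478779481
panel top z 231.8703194486127 [700.26682025  -6.06491531 208.78842032]
scene peg 45 17 [534.83572688 -35.544182    54.93253466] [534.17609087 -35.52832504  69.01204127] 73.15051585195003 [531.57066786 -39.76926423  62.98388545] [540.76992991 -29.22531595  75.49296963]
floor 8.6797882063001
panel top z 228.0988296994684 [695.00163664 -41.30962303 167.88173652]
```

View pics/w6.png

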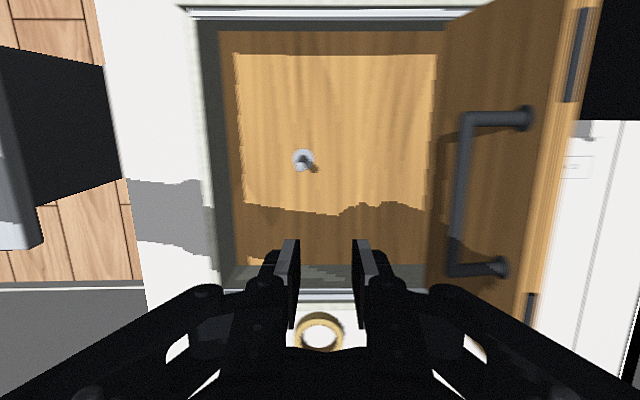

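The peg top is at (303,158), which works out to (539,-34,72), and the door is fully up. Next I'll look at the rolls on the right.

Request:
{"method": "move_arm", "body": {
  "commands": [
    {"tx":-0.88,"ty":-0.18,"tz":0,"yaw":0},
    {"tx":-0.88,"ty":-0.18,"tz":0,"yaw":0},
    {"tx":-0.88,"ty":-0.18,"tz":0,"yaw":0},
    {"tx":-0.88,"ty":-0.18,"tz":0,"yaw":0},
    {"tx":-0.88,"ty":-0.18,"tz":0,"yaw":0},
    {"tx":-0.88,"ty":-0.18,"tz":0,"yaw":0},
    {"tx":-0.88,"ty":-0.18,"tz":0,"yaw":0},
    {"tx":-0.88,"ty":-0.18,"tz":0,"yaw":0}
  ]
}}

```text
t: 8.8
position: [487.5, -393.4, 305.5]
tcp_rot: [[0.009, 1.0, 0.004], [1.0, -0.009, -0.004], [-0.004, 0.004, -1.0]]
ft_force: [0.7, 0.3, -0.4]
opening: 23.9
finger_force: 0.0
```

Request:
{"method": "move_arm", "body": {
  "commands": [
    {"tx":0,"ty":0,"tz":0,"yaw":0},
    {"tx":0,"ty":0,"tz":0,"yaw":0}
  ]
}}

```text
t: 9.0
position: [486.5, -392.7, 305.0]
tcp_rot: [[0.012, 1.0, 0.002], [1.0, -0.012, -0.003], [-0.003, 0.002, -1.0]]
ft_force: [0.6, 0.6, 0.1]
opening: 23.8
finger_force: 0.0
```

```bash
cat >> h.py <<'E'
def circ(P,lo,hi,c,k):
    """top-face points near world xy c -> list of (centre, radius, npts, ztop)"""
    Q=P.reshape(-1,3); Q=Q[(np.hypot(Q[:,0]-c[0],Q[:,1]-c[1])<k)&(Q[:,2]>lo)&(Q[:,2]<hi)]
    if len(Q)<20: return None
    o,rad=cv2.minEnclosingCircle(Q[:,:2].astype(np.float32)); return np.round(o,1),round(rad,1),len(Q),np.round(np.median(Q[:,2]),1)
E
python3 - <<'E'
from h import *
st(); s=snap('wrist','w7.png');P=cloud(s)
for k in('roll_1_c','small_tin_c','desk_stapler'):
   for d in r.find_in(k,'wrist'): print(k,np.round(d['at']),round(d['confidence'],2),circ(P,13,30,d['at'][:2],48) if k!='desk_stapler' else '')
E
```

```text
t 9.0 p [ 486.5 -392.7  305. ] x [ 0.012  1.    -0.003] y [ 1.    -0.012  0.002] z [ 0.002 -0.003 -1.   ] F [0.6 0.6 0.1] op 23.8 q [ 0.38  0.55  0.45  1.42 -0.25  1.22  0.85]
roll_1_c [ 557. -298.   20.] 0.63 (array([ 554.2, -301.9]), 36.9, 1600, np.float64(18.2))
small_tin_c [ 711. -322.   33.] 0.64 (array([ 710.4, -322.2]), 47.0, 205, np.float64(25.7))
small_tin_c [ 507. -417.   19.] 0.63 (array([ 507.9, -418.3]), 29.3, 1641, np.float64(22.9))
desk_stapler [ 712. -322.   32.] 0.72 
desk_stapler [ 504. -418.   21.] 0.32
```

View pics/w7.png

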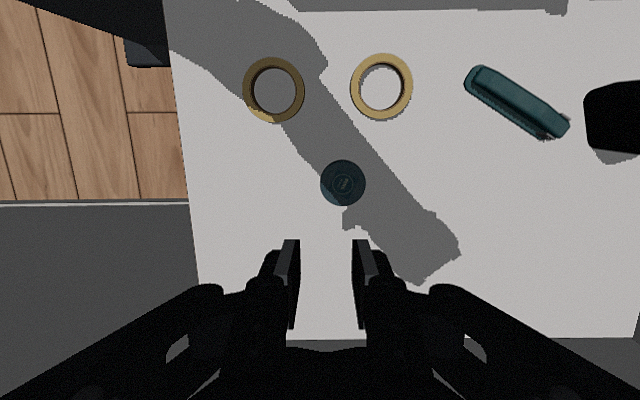

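Rolls A at (381,86) and B at (274,90), the small tin at (343,183) and the stapler at (517,102) are all clear. I'll look for each roll's mark numerically around the ring.

```bash
cat >> h.py <<'E'
def ring(s,c,z=19,radii=(29,31,33,35)):
    a=np.radians(np.arange(0,360,10)); out=[]
    for rr in radii:
        W=np.stack([c[0]+rr*np.cos(a),c[1]+rr*np.sin(a),0*a+z],-1); uv=proj(s,W).astype(np.float32)
        out.append(cv2.remap(s['pixels'].astype(np.float32),uv[None,:,0].copy(),uv[None,:,1].copy(),cv2.INTER_LINEAR)[0])
    return np.array(out) # radii x 36 x 3
E
python3 - <<'E'
from h import *
s=snap('wrist');P=cloud(s)
ims=[]
for n,c in(('A',(554,-302)),('B',(440,-303))):
    for _ in range(3):
        o=circ(P,12,26,c,43); c=o[0]
    print(n,o); I=ring(s,c); print((I.sum(2)/3).astype(int).mean(0).astype(int).tolist()); print('R-B',(I[...,0]-I[...,2]).mean(0).astype(int).tolist())
    u,v=proj(s,[[c[0],c[1],19]])[0].astype(int); ims.append(cv2.resize(s['pixels'][v-40:v+40,u-40:u+40,::-1],(400,400),interpolation=cv2.INTER_CUBIC))
cv2.imwrite('pics/w8.png',np.hstack(ims))
E
```

```text
A (array([ 554.3, -301.7]), 36.9, 1603, np.float64(18.3))
[131, 126, 126, 130, 130, 128, 132, 131, 131, 133, 132, 132, 131, 133, 130, 135, 133, 135, 129, 135, 136, 127, 129, 130, 134, 131, 131, 127, 134, 133, 129, 130, 128, 129, 128, 131]
R-B [65, 64, 64, 66, 64, 63, 65, 65, 65, 67, 65, 66, 66, 65, 66, 65, 67, 67, 64, 66, 67, 63, 65, 65, 67, 67, 66, 63, 65, 66, 65, 64, 64, 64, 65, 66]
B (array([ 425.3, -304.4]), 37.0, 1586, np.float64(18.1))
[64, 70, 66, 64, 63, 63, 66, 66, 65, 66, 62, 62, 63, 65, 65, 65, 65, 62, 63, 67, 62, 75, 116, 134, 133, 134, 137, 84, 65, 64, 62, 66, 66, 63, 65, 64]
R-B [35, 37, 35, 36, 33, 35, 35, 35, 35, 35, 34, 34, 34, 35, 34, 36, 35, 34, 34, 35, 35, 42, 59, 68, 68, 67, 68, 44, 35, 35, 34, 35, 34, 34, 36, 34]
```

View pics/w8.png

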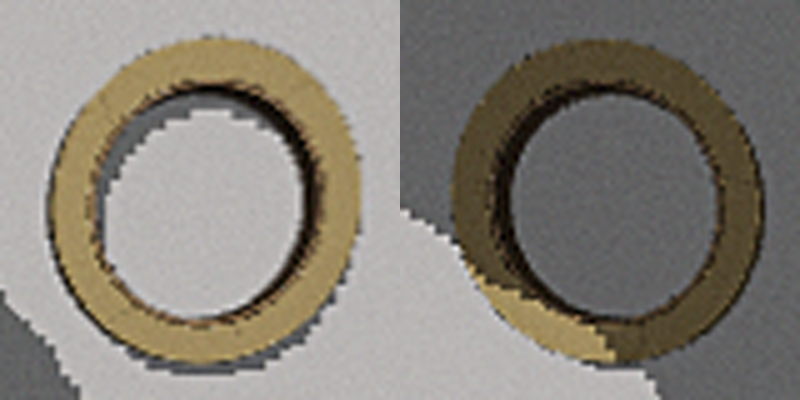

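The rolls carry no visible mark; the bright patches are only shadow edges. I'll try roll A's front wall along world x and check whether the grip is solid.

Request:
{"method": "move_arm", "body": {
  "commands": [
    {"tx":0.36,"ty":0.14,"tz":0.84,"yaw":0},
    {"tx":0.36,"ty":0.14,"tz":0.84,"yaw":0},
    {"tx":0.36,"ty":0.14,"tz":0.84,"yaw":0},
    {"tx":0.36,"ty":0.14,"tz":0.84,"yaw":0},
    {"tx":0.36,"ty":0.14,"tz":0.84,"yaw":0},
    {"tx":0,"ty":0,"tz":0,"yaw":0}
  ],
  "fingers": 0.35
}}

```text
t: 9.85
position: [520.5, -292.5, 89.3]
tcp_rot: [[0.002, 1.0, -0.01], [1.0, -0.002, 0.01], [0.01, -0.01, -1.0]]
ft_force: [-0.8, 1.1, -1.1]
opening: 29.8
finger_force: 0.0
```

```bash
python3 - <<'E'
from h import *
st(); s=snap('wrist'); P=cloud(s); print(circ(P,12,26,(554.3,-301.7),43)); go((521.8,-301.7,14))
E
```

```text
t 9.85 p [ 520.5 -292.5   89.3] x [0.002 1.    0.01 ] y [ 1.    -0.002 -0.01 ] z [-0.01  0.01 -1.  ] F [-0.8  1.1 -1.1] op 29.8 q [ 0.26  0.74  0.36  1.74 -0.36  0.74  0.8 ]
(array([ 554.2, -301.5]), 37.1, 4485, np.float64(18.1))
units [-0.1   0.02  1.58]
```

Request:
{"method": "move_arm", "body": {
  "commands": [
    {"tx":-0.08,"ty":0.02,"tz":0.6,"yaw":0},
    {"tx":0,"ty":0,"tz":0.5,"yaw":0},
    {"tx":0,"ty":0,"tz":0.45,"yaw":0},
    {"tx":0,"ty":0,"tz":0,"yaw":0},
    {"tx":0,"ty":0,"tz":0,"yaw":0}
  ]
}}

```text
t: 10.4
position: [523.3, -306.8, 19.8]
tcp_rot: [[0.011, 1.0, 0.003], [1.0, -0.011, -0.003], [-0.003, 0.003, -1.0]]
ft_force: [0.2, -0.0, 0.7]
opening: 30.2
finger_force: 0.0
```

Request:
{"method": "move_arm", "body": {
  "commands": [
    {"tx":0,"ty":0,"tz":0,"yaw":0},
    {"tx":0,"ty":0,"tz":0,"yaw":0},
    {"tx":0,"ty":0,"tz":0,"yaw":0},
    {"tx":0,"ty":0,"tz":0,"yaw":0},
    {"tx":0,"ty":0,"tz":0,"yaw":0},
    {"tx":0,"ty":0,"tz":0,"yaw":0}
  ],
  "fingers": 0,
  "force": 30
}}

```text
t: 11.0
position: [523.6, -305.9, 19.9]
tcp_rot: [[0.01, 1.0, 0.004], [1.0, -0.01, -0.003], [-0.003, 0.004, -1.0]]
ft_force: [-1.0, -0.1, 6.2]
opening: 8.2
finger_force: 32.2
```

Request:
{"method": "move_arm", "body": {
  "commands": [
    {"tx":0,"ty":0,"tz":-0.4,"yaw":0},
    {"tx":0,"ty":0,"tz":-0.8,"yaw":0},
    {"tx":0,"ty":0,"tz":-0.9,"yaw":0},
    {"tx":0,"ty":0,"tz":-0.9,"yaw":0},
    {"tx":0.2,"ty":0,"tz":0,"yaw":0}
  ]
}}

```text
t: 11.5
position: [525.4, -299.4, 175.3]
tcp_rot: [[0.013, 1.0, 0.014], [1.0, -0.012, -0.01], [-0.01, 0.014, -1.0]]
ft_force: [0.2, -1.2, -0.6]
opening: 8.5
finger_force: 31.3
```

```bash
cat >> h.py <<'E'
def held(side):
    """roll held: side=+1/-1 along tool y where the roll centre lies. returns centre in tool coords"""
    s=snap('wrist'); st_=r.get_state(); p=np.array(st_['position']); R=np.array(st_['tcp_rot'])
    T=((cloud(s).reshape(-1,3))-p)@R
    m=(abs(T[:,1]-side*32)<48)&(abs(T[:,0])<48)&(T[:,2]>-18)&(T[:,2]<30)&(T[:,1]*side>12); T=T[m]
    rgb=s['pixels'].reshape(-1,3)[m].astype(int); T=T[rgb[:,0]-rgb[:,2]>20]
    if len(T)<50: print('none',len(T)); return
    z=np.median(T[:,2]); print('z med',z,np.percentile(T[:,2],[5,95]),len(T))
    N=T[abs(T[:,2]-z)<7]
    # fit radius by least squares, mix of inner & outer: use enclosing circle
    print('outer',cv2.minEnclosingCircle(N[:,:2].astype(np.float32)))
    A=np.c_[T[:,:2],np.ones(len(T))]; print('plane tilt',np.linalg.lstsq(A,T[:,2],rcond=None)[0])
    return T
E
python3 - <<'E'
from h import *
st(); held(1)
print([(np.round(d['at']).tolist(),round(d['confidence'],2)) for d in r.find_in('roll_1_c','wrist')])
go((503,-38,170))
E
```

```text
t 11.5 p [ 525.4 -299.4  175.3] x [ 0.013  1.    -0.01 ] y [ 1.    -0.012  0.014] z [ 0.014 -0.01  -1.   ] F [ 0.2 -1.2 -0.6] op 8.5 q [ 0.23  0.64  0.42  1.67 -0.31  0.89  0.76]
z med -1.8413863483400985 [-2.89378473  8.11279993] 5262
outer ((-9.47326946258545, 34.84247970581055), 37.35353088378906)
plane tilt [ 0.05887275 -0.01726631 -0.7679147 ]
[([560.0, -281.0, 174.0], 0.67)]
units [ 5.1  -0.45 -0.02]
```

Request:
{"method": "move_arm", "body": {
  "commands": [
    {"tx":0.85,"ty":-0.08,"tz":0,"yaw":0},
    {"tx":0.85,"ty":-0.08,"tz":0,"yaw":0},
    {"tx":0.85,"ty":-0.08,"tz":0,"yaw":0},
    {"tx":0.85,"ty":-0.08,"tz":0,"yaw":0},
    {"tx":0.85,"ty":-0.08,"tz":0,"yaw":0},
    {"tx":0.85,"ty":-0.08,"tz":0,"yaw":0},
    {"tx":0,"ty":0,"tz":0,"yaw":0},
    {"tx":0,"ty":0,"tz":0,"yaw":0}
  ]
}}

```text
t: 12.4
position: [499.9, -37.8, 166.1]
tcp_rot: [[0.006, 1.0, -0.003], [1.0, -0.006, 0.0], [0.0, -0.003, -1.0]]
ft_force: [-0.7, 0.2, 0.9]
opening: 8.2
finger_force: 31.3
```

```bash
python3 - <<'E'
from h import *
st(); T=held(1); st(); go((503,-36,120))
E
```

```text
t 12.4 p [499.9 -37.8 166.1] x [0.006 1.    0.   ] y [ 1.    -0.006 -0.003] z [-0.003  0.    -1.   ] F [-0.7  0.2  0.9] op 8.2 q [-0.27  0.52  0.44  1.95 -0.32  0.75  0.35]
z med 2.431438888259761 [ 1.30556506 15.84536229] 5606
outer ((-1.6518669128417969, 33.61844253540039), 37.30025100708008)
plane tilt [ 1.48464930e-03 -3.37821358e-02  5.41838755e+00]
t 12.45 p [500.2 -39.6 166.4] x [ 0.01   1.    -0.001] y [ 1.    -0.01  -0.002] z [-0.002 -0.001 -1.   ] F [-0.5 -0.7 -1. ] op 7.9 q [-0.27  0.52  0.44  1.95 -0.32  0.75  0.35]
units [0.07 0.06 0.93]
```

Request:
{"method": "move_arm", "body": {
  "commands": [
    {"tx":0.1,"ty":0.03,"tz":0.6,"yaw":0},
    {"tx":0,"ty":0,"tz":0.5,"yaw":0},
    {"tx":0,"ty":0,"tz":0.5,"yaw":0},
    {"tx":0,"ty":0,"tz":0.5,"yaw":0},
    {"tx":0,"ty":0,"tz":0.4,"yaw":0},
    {"tx":0,"ty":0,"tz":0,"yaw":0},
    {"tx":0,"ty":0,"tz":0,"yaw":0}
  ]
}}

```text
t: 13.15
position: [502.3, -36.1, 42.2]
tcp_rot: [[0.013, 1.0, -0.001], [1.0, -0.013, -0.001], [-0.001, -0.001, -1.0]]
ft_force: [0.1, 0.4, -0.8]
opening: 8.0
finger_force: 31.3
```

```bash
python3 - <<'E'
from h import *
st(); held(1); st()
E
```

```text
t 13.15 p [502.3 -36.1  42.2] x [ 0.013  1.    -0.001] y [ 1.    -0.013 -0.001] z [-0.001 -0.001 -1.   ] F [ 0.1  0.4 -0.8] op 8.0 q [-0.17  0.72  0.3   2.04 -0.45  0.45  0.46]
z med 2.8036554580781603 [ 1.60259235 16.95977597] 6022
outer ((-3.8184547424316406, 34.25410461425781), 37.37367248535156)
plane tilt [-0.04221808 -0.04110555  7.12508885]
t 13.2 p [502.8 -35.7  42.8] x [ 0.012  1.    -0.001] y [ 1.    -0.012  0.001] z [ 0.001 -0.001 -1.   ] F [-0.2 -0.9  0.4] op 7.8 q [-0.17  0.72  0.3   2.03 -0.45  0.45  0.46]
```

Request:
{"method": "move_arm", "body": {
  "commands": [
    {"tx":0.02,"ty":0,"tz":0.12,"yaw":0},
    {"tx":0,"ty":0,"tz":0.12,"yaw":0},
    {"tx":0,"ty":0,"tz":0,"yaw":0},
    {"tx":0,"ty":0,"tz":0,"yaw":0}
  ]
}}

```text
t: 13.6
position: [505.2, -34.7, 36.9]
tcp_rot: [[0.012, 1.0, 0.01], [1.0, -0.012, 0.0], [0.001, 0.01, -1.0]]
ft_force: [-11.9, 0.6, 44.6]
opening: 7.0
finger_force: 66.2
```

Request:
{"method": "move_arm", "body": {
  "commands": [
    {"tx":0,"ty":0,"tz":0,"yaw":0},
    {"tx":0,"ty":0,"tz":0,"yaw":0},
    {"tx":0,"ty":0,"tz":0,"yaw":0}
  ],
  "fingers": 0.2
}}

```text
t: 13.9
position: [500.5, -34.6, 37.1]
tcp_rot: [[0.013, 1.0, 0.002], [1.0, -0.013, 0.002], [0.002, 0.002, -1.0]]
ft_force: [-19.7, 0.3, 54.0]
opening: 17.3
finger_force: 28.3
```

Request:
{"method": "move_arm", "body": {
  "commands": [
    {"tx":0,"ty":0,"tz":-0.4,"yaw":0},
    {"tx":0,"ty":0,"tz":-0.8,"yaw":0},
    {"tx":0,"ty":0,"tz":-0.9,"yaw":0},
    {"tx":0,"ty":0,"tz":-0.9,"yaw":0},
    {"tx":0,"ty":0,"tz":0,"yaw":0}
  ]
}}

```text
t: 14.4
position: [506.6, -34.2, 186.7]
tcp_rot: [[0.01, 1.0, 0.015], [1.0, -0.01, -0.0], [-0.0, 0.015, -1.0]]
ft_force: [0.8, -0.2, -0.1]
opening: 17.0
finger_force: 0.0
```

```bash
python3 - <<'E'
from h import *
st(); s=snap('wrist'); P=cloud(s); print('placed',circ(P,20,34,(535,-34),46))
s=snap('scene'); P=cloud(s)
for c in((425,-304),(554,-302)): print(circ(P,9,26,c,55))
E
```

```text
t 14.4 p [506.6 -34.2 186.7] x [ 0.01  1.   -0.  ] y [ 1.    -0.01   0.015] z [ 0.015 -0.    -1.   ] F [ 0.8 -0.2 -0.1] op 17.0 q [-0.3   0.49  0.47  1.92 -0.31  0.78  0.34]
placed (array([535. , -40.3]), 37.2, 2701, np.float64(26.1))
(array([ 425.5, -303.5]), 41.1, 282, np.float64(16.9))
None
```

Roll A lies flat on the cupboard floor over the peg (top 26, offset 4 to 6 mm). Next is roll B, by its rear wall.

Request:
{"method": "move_arm", "body": {
  "commands": [
    {"tx":-0.9,"ty":-0.16,"tz":0,"yaw":0},
    {"tx":-0.9,"ty":-0.16,"tz":0,"yaw":0},
    {"tx":-0.9,"ty":-0.16,"tz":0,"yaw":0},
    {"tx":-0.9,"ty":-0.16,"tz":0,"yaw":0},
    {"tx":-0.9,"ty":-0.16,"tz":0,"yaw":0},
    {"tx":-0.9,"ty":-0.16,"tz":0.8,"yaw":0},
    {"tx":0,"ty":0,"tz":0.9,"yaw":0},
    {"tx":0,"ty":0,"tz":0,"yaw":0}
  ],
  "fingers": 0.35
}}

```text
t: 15.3
position: [448.4, -292.6, 96.3]
tcp_rot: [[0.013, 1.0, -0.013], [1.0, -0.013, 0.009], [0.008, -0.013, -1.0]]
ft_force: [0.1, 1.5, -0.2]
opening: 30.1
finger_force: 0.0
```

Request:
{"method": "move_arm", "body": {
  "commands": [
    {"tx":0,"ty":0,"tz":0,"yaw":0}
  ]
}}

```text
t: 15.4
position: [452.6, -293.4, 101.3]
tcp_rot: [[0.009, 1.0, -0.003], [1.0, -0.009, 0.003], [0.003, -0.003, -1.0]]
ft_force: [0.4, -0.2, 0.2]
opening: 30.2
finger_force: 0.0
```

```bash
python3 - <<'E'
from h import *
s=snap('wrist'); P=cloud(s); st(); o=circ(P,12,26,(425.3,-304),43); print(o); go((o[0][0]+32.5,o[0][1],12))
E
```

```text
t 15.45 p [ 453.9 -293.9  102.8] x [0.008 1.    0.001] y [ 1.    -0.008  0.   ] z [ 0.     0.001 -1.   ] F [ 0.9 -0.3  0.6] op 29.9 q [ 0.29  0.66  0.38  1.9  -0.38  0.66  0.9 ]
(array([ 424.9, -304. ]), 37.1, 4018, np.float64(18.0))
units [-0.2   0.07  1.82]
```

Request:
{"method": "move_arm", "body": {
  "commands": [
    {"tx":-0.2,"ty":0.06,"tz":0.6,"yaw":0},
    {"tx":0,"ty":0,"tz":0.6,"yaw":0},
    {"tx":0,"ty":0,"tz":0.5,"yaw":0},
    {"tx":0,"ty":0,"tz":0.1,"yaw":0},
    {"tx":0,"ty":0,"tz":0,"yaw":0},
    {"tx":0,"ty":0,"tz":0,"yaw":0}
  ]
}}

```text
t: 16.05
position: [457.7, -305.3, 14.4]
tcp_rot: [[0.009, 1.0, 0.003], [1.0, -0.009, -0.002], [-0.002, 0.003, -1.0]]
ft_force: [0.5, -0.2, 0.2]
opening: 29.9
finger_force: 0.0
```

Request:
{"method": "move_arm", "body": {
  "commands": [
    {"tx":0,"ty":0,"tz":0,"yaw":0},
    {"tx":0,"ty":0,"tz":0,"yaw":0},
    {"tx":0,"ty":0,"tz":0,"yaw":0},
    {"tx":0,"ty":0,"tz":0,"yaw":0},
    {"tx":0,"ty":0,"tz":0,"yaw":0}
  ],
  "fingers": 0
}}

```text
t: 16.55
position: [457.4, -305.4, 14.1]
tcp_rot: [[0.009, 1.0, 0.003], [1.0, -0.009, -0.001], [-0.001, 0.003, -1.0]]
ft_force: [0.4, 0.9, 7.0]
opening: 7.7
finger_force: 31.5
```

Request:
{"method": "move_arm", "body": {
  "commands": [
    {"tx":0,"ty":0,"tz":-0.4,"yaw":0},
    {"tx":0,"ty":0,"tz":-0.8,"yaw":0},
    {"tx":0,"ty":0,"tz":-0.9,"yaw":0},
    {"tx":0,"ty":0,"tz":-0.9,"yaw":0},
    {"tx":0.6,"ty":0.3,"tz":-0.1,"yaw":0}
  ]
}}

```text
t: 17.05
position: [471.4, -283.0, 174.3]
tcp_rot: [[0.02, 1.0, 0.01], [1.0, -0.02, -0.012], [-0.012, 0.01, -1.0]]
ft_force: [1.5, -0.5, -0.1]
opening: 8.2
finger_force: 30.6
```

Request:
{"method": "move_arm", "body": {
  "commands": [
    {"tx":0.8,"ty":0.34,"tz":0,"yaw":0},
    {"tx":0.8,"ty":0.34,"tz":0,"yaw":0},
    {"tx":0.8,"ty":0.34,"tz":0,"yaw":0},
    {"tx":0.8,"ty":0.34,"tz":0,"yaw":0},
    {"tx":0.8,"ty":0.34,"tz":0,"yaw":0},
    {"tx":0.8,"ty":0.34,"tz":0,"yaw":0},
    {"tx":0,"ty":0,"tz":0,"yaw":0},
    {"tx":0,"ty":0,"tz":0,"yaw":0}
  ]
}}

```text
t: 17.85
position: [575.9, -34.3, 167.3]
tcp_rot: [[0.006, 1.0, -0.0], [1.0, -0.006, 0.0], [0.0, -0.0, -1.0]]
ft_force: [0.1, -0.9, -0.5]
opening: 8.0
finger_force: 30.6
```

```bash
python3 - <<'E'
from h import *
st(); held(-1); st(); go((574.5,-36.5,120))
E
```

```text
t 17.85 p [575.9 -34.3 167.3] x [0.006 1.    0.   ] y [ 1.    -0.006 -0.   ] z [-0.  0. -1.] F [ 0.1 -0.9 -0.5] op 8.0 q [-0.27  0.62  0.47  1.74 -0.35  0.86  0.35]
z med -3.547904675860467 [-4.67356329 10.45306847] 5777
outer ((-9.452779769897461, -36.022621154785156), 37.02968215942383)
plane tilt [ 0.04809683  0.02759048 -0.96921134]
t 17.9 p [575.4 -36.5 167.5] x [ 0.01   1.    -0.001] y [ 1.   -0.01 -0.  ] z [-0.    -0.001 -1.   ] F [ 0.4 -0.6 -0.3] op 8.1 q [-0.27  0.62  0.47  1.74 -0.35  0.86  0.35]
units [ 0.   -0.02  0.95]
```

Request:
{"method": "move_arm", "body": {
  "commands": [
    {"tx":0.16,"ty":0.05,"tz":0.6,"yaw":0},
    {"tx":0,"ty":0,"tz":0.5,"yaw":0},
    {"tx":0,"ty":0,"tz":0.5,"yaw":0},
    {"tx":0,"ty":0,"tz":0.4,"yaw":0},
    {"tx":0,"ty":0,"tz":0.3,"yaw":0},
    {"tx":0,"ty":0,"tz":0,"yaw":0},
    {"tx":0,"ty":0,"tz":0,"yaw":0}
  ]
}}

```text
t: 18.6
position: [578.6, -29.2, 52.9]
tcp_rot: [[0.011, 1.0, 0.001], [1.0, -0.011, -0.001], [-0.001, 0.001, -1.0]]
ft_force: [-0.7, 0.3, 0.2]
opening: 8.2
finger_force: 30.6
```

```bash
python3 - <<'E'
from h import *
st(); held(-1); st()
E
```

```text
t 18.6 p [578.6 -29.2  52.9] x [ 0.011  1.    -0.001] y [ 1.    -0.011  0.001] z [ 0.001 -0.001 -1.   ] F [-0.7  0.3  0.2] op 8.2 q [-0.22  0.78  0.37  1.82 -0.45  0.63  0.42]
z med -2.8587500314657794 [-4.28575661 27.83895529] 7747
outer ((-12.090576171875, -36.24144744873047), 36.97677230834961)
plane tilt [  0.56945748  -0.40347616 -17.83685014]
t 18.65 p [579.1 -29.   53.4] x [ 0.011  1.    -0.001] y [ 1.    -0.011  0.002] z [ 0.002 -0.001 -1.   ] F [-0.   0.  -0.7] op 7.9 q [-0.22  0.78  0.37  1.82 -0.45  0.63  0.42]
```

Request:
{"method": "move_arm", "body": {
  "commands": [
    {"tx":0.06,"ty":0,"tz":0.1,"yaw":0},
    {"tx":0,"ty":0,"tz":0.07,"yaw":0},
    {"tx":0,"ty":0,"tz":0,"yaw":0},
    {"tx":0,"ty":0,"tz":0,"yaw":0}
  ]
}}

```text
t: 19.05
position: [578.5, -25.0, 44.0]
tcp_rot: [[0.01, 1.0, 0.0], [1.0, -0.01, -0.0], [-0.0, 0.0, -1.0]]
ft_force: [-0.4, -0.1, -0.1]
opening: 8.1
finger_force: 30.6
```

Request:
{"method": "move_arm", "body": {
  "commands": [
    {"tx":0,"ty":0,"tz":0,"yaw":0},
    {"tx":0,"ty":0,"tz":0,"yaw":0},
    {"tx":0,"ty":0,"tz":0,"yaw":0}
  ],
  "fingers": 0.2
}}

```text
t: 19.35
position: [578.6, -25.1, 44.0]
tcp_rot: [[0.01, 1.0, 0.0], [1.0, -0.01, -0.0], [-0.0, 0.0, -1.0]]
ft_force: [-0.0, 0.5, 0.0]
opening: 16.9
finger_force: 0.0
```

Request:
{"method": "move_arm", "body": {
  "commands": [
    {"tx":0,"ty":0,"tz":-0.4,"yaw":0},
    {"tx":0,"ty":0,"tz":-0.8,"yaw":0},
    {"tx":0,"ty":0,"tz":-0.9,"yaw":0},
    {"tx":0,"ty":0,"tz":-0.9,"yaw":0},
    {"tx":0,"ty":0,"tz":0,"yaw":0}
  ]
}}

```text
t: 19.85
position: [582.6, -26.4, 200.6]
tcp_rot: [[0.01, 1.0, 0.014], [1.0, -0.01, -0.001], [-0.001, 0.014, -1.0]]
ft_force: [-0.0, -0.6, 0.3]
opening: 17.5
finger_force: 0.0
```

```bash
python3 - <<'E'
from h import *
st(); s=snap('wrist'); P=cloud(s); print('placed2',circ(P,40,52,(540,-36),46),'lower',circ(P,20,34,(537,-38),46))
s=snap('side'); P=cloud(s)
print('C',circ(P,9,26,(443,418),55),'large',circ(P,20,36,(459,280),50)); print([(np.round(d['at']).tolist(),round(d['confidence'],2)) for d in r.find_in('roll_1_c','side')])
E
```

```text
t 19.85 p [582.6 -26.4 200.6] x [ 0.01   1.    -0.001] y [ 1.    -0.01   0.014] z [ 0.014 -0.001 -1.   ] F [-0.  -0.6  0.3] op 17.5 q [-0.3   0.59  0.49  1.7  -0.34  0.92  0.32]
placed2 (array([546.2, -39.1]), 37.2, 2736, np.float64(45.0)) lower (array([540.5, -38.7]), 42.2, 1295, np.float64(26.2))
C (array([442.5, 419.2]), 38.9, 295, np.float64(17.1)) large (array([459.4, 281.7]), 35.6, 307, np.float64(29.9))
[]
```

The second roll is stacked flat at (546,-39), top 45. Next is roll C.

Request:
{"method": "move_arm", "body": {
  "commands": [
    {"tx":0.9,"ty":-0.27,"tz":0,"yaw":0},
    {"tx":0.9,"ty":-0.27,"tz":0,"yaw":0},
    {"tx":0.9,"ty":-0.27,"tz":0,"yaw":0},
    {"tx":0.9,"ty":-0.27,"tz":0,"yaw":0},
    {"tx":0.9,"ty":-0.27,"tz":0,"yaw":0},
    {"tx":0.9,"ty":-0.27,"tz":0,"yaw":0},
    {"tx":0.9,"ty":-0.27,"tz":0,"yaw":0},
    {"tx":0.9,"ty":-0.27,"tz":0,"yaw":0}
  ],
  "fingers": 0.35
}}

```text
t: 20.8
position: [472.0, 337.3, 191.7]
tcp_rot: [[0.01, 1.0, -0.004], [1.0, -0.01, -0.003], [-0.003, -0.003, -1.0]]
ft_force: [1.2, 0.1, 0.5]
opening: 30.0
finger_force: 0.0
```

Request:
{"method": "move_arm", "body": {
  "commands": [
    {"tx":0.8,"ty":0,"tz":0.4,"yaw":0},
    {"tx":0.6,"ty":0,"tz":0.7,"yaw":0},
    {"tx":0,"ty":0,"tz":0.5,"yaw":0},
    {"tx":0,"ty":0,"tz":0,"yaw":0},
    {"tx":0,"ty":0,"tz":0,"yaw":0}
  ]
}}

```text
t: 21.3
position: [474.6, 404.4, 112.7]
tcp_rot: [[0.011, 1.0, -0.002], [1.0, -0.011, -0.003], [-0.003, -0.002, -1.0]]
ft_force: [0.1, -0.5, 0.2]
opening: 30.2
finger_force: 0.0
```

```bash
python3 - <<'E'
from h import *
s=snap('wrist'); P=cloud(s); st(); o=circ(P,12,26,(442.5,419),43); print(o, circ(P,24,36,(459,281),45)); go((o[0][0]+32.5,o[0][1],13))
E
```

```text
t 21.35 p [475.6 404.6 114.2] x [ 0.012  1.    -0.001] y [ 1.    -0.012  0.001] z [ 0.001 -0.001 -1.   ] F [-0.8  0.3  0.7] op 30.2 q [-1.01  0.76  0.46  1.65 -0.42  0.84 -0.38]
(array([443. , 417.6]), 37.2, 4498, np.float64(18.0)) (array([463.4, 298.8]), 28.0, 1486, np.float64(28.9))
units [ 0.26 -0.01  2.02]
```

Request:
{"method": "move_arm", "body": {
  "commands": [
    {"tx":0.26,"ty":-0.01,"tz":0.7,"yaw":0},
    {"tx":0,"ty":0,"tz":0.6,"yaw":0},
    {"tx":0,"ty":0,"tz":0.5,"yaw":0},
    {"tx":0,"ty":0,"tz":0.2,"yaw":0},
    {"tx":0,"ty":0,"tz":0,"yaw":0},
    {"tx":0,"ty":0,"tz":0,"yaw":0}
  ]
}}

```text
t: 21.95
position: [475.9, 419.1, 15.7]
tcp_rot: [[0.011, 1.0, 0.003], [1.0, -0.011, 0.002], [0.002, 0.003, -1.0]]
ft_force: [-0.2, 0.1, 0.0]
opening: 29.7
finger_force: 0.0
```

Request:
{"method": "move_arm", "body": {
  "commands": [
    {"tx":0,"ty":0,"tz":0,"yaw":0},
    {"tx":0,"ty":0,"tz":0,"yaw":0},
    {"tx":0,"ty":0,"tz":0,"yaw":0},
    {"tx":0,"ty":0,"tz":0,"yaw":0},
    {"tx":0,"ty":0,"tz":0,"yaw":0}
  ],
  "fingers": 0
}}

```text
t: 22.45
position: [475.7, 420.0, 15.9]
tcp_rot: [[0.01, 1.0, 0.003], [1.0, -0.01, 0.003], [0.003, 0.003, -1.0]]
ft_force: [0.0, 0.0, 6.0]
opening: 7.5
finger_force: 32.7
```

Request:
{"method": "move_arm", "body": {
  "commands": [
    {"tx":0,"ty":0,"tz":-0.4,"yaw":0},
    {"tx":0,"ty":0,"tz":-0.8,"yaw":0},
    {"tx":0,"ty":0,"tz":-0.9,"yaw":0},
    {"tx":-0.4,"ty":0.1,"tz":-0.9,"yaw":0},
    {"tx":-0.7,"ty":0.2,"tz":-0.3,"yaw":0},
    {"tx":-0.9,"ty":0.2,"tz":0,"yaw":0},
    {"tx":-0.9,"ty":0.2,"tz":0,"yaw":0}
  ]
}}

```text
t: 23.15
position: [508.1, 272.6, 179.9]
tcp_rot: [[0.008, 1.0, 0.002], [1.0, -0.008, 0.001], [0.001, 0.002, -1.0]]
ft_force: [0.2, -0.8, -0.7]
opening: 7.8
finger_force: 32.0
```

Request:
{"method": "move_arm", "body": {
  "commands": [
    {"tx":-0.9,"ty":0.2,"tz":0,"yaw":0},
    {"tx":-0.9,"ty":0.2,"tz":0,"yaw":0},
    {"tx":-0.9,"ty":0.2,"tz":0,"yaw":0},
    {"tx":-0.9,"ty":0.25,"tz":0,"yaw":0},
    {"tx":-0.9,"ty":0.25,"tz":0,"yaw":0},
    {"tx":-0.7,"ty":0.24,"tz":0,"yaw":0},
    {"tx":0,"ty":0,"tz":0,"yaw":0},
    {"tx":0,"ty":0,"tz":0,"yaw":0}
  ]
}}

```text
t: 23.95
position: [572.0, 12.0, 178.9]
tcp_rot: [[0.013, 1.0, -0.001], [1.0, -0.013, 0.0], [0.0, -0.001, -1.0]]
ft_force: [-0.6, 1.3, -0.8]
opening: 8.0
finger_force: 32.0
```

```bash
python3 - <<'E'
from h import *
st(); T=held(-1); s=st()
E
```

```text
t 23.95 p [572.   12.  178.9] x [0.013 1.    0.   ] y [ 1.    -0.013 -0.001] z [-0.001  0.    -1.   ] F [-0.6  1.3 -0.8] op 8.0 q [-0.36  0.6   0.48  1.74 -0.35  0.88  0.26]
z med -2.0030840623371082 [-3.32981061 12.11879262] 5285
outer ((-16.55274200439453, -36.89488220214844), 36.79142761230469)
plane tilt [0.0651055  0.04545157 1.62990656]
t 24.0 p [571.8  13.9 178.6] x [0.009 1.    0.001] y [ 1.    -0.009 -0.001] z [-0.001  0.001 -1.   ] F [ 1.2  0.3 -1. ] op 7.5 q [-0.36  0.6   0.48  1.74 -0.35  0.88  0.26]
```

Request:
{"method": "move_arm", "body": {
  "commands": [
    {"tx":-0.69,"ty":0.12,"tz":0.2,"yaw":0},
    {"tx":0,"ty":0,"tz":0.6,"yaw":0},
    {"tx":0,"ty":0,"tz":0.5,"yaw":0},
    {"tx":0,"ty":0,"tz":0.4,"yaw":0},
    {"tx":0,"ty":0,"tz":0.25,"yaw":0},
    {"tx":0,"ty":0,"tz":0,"yaw":0},
    {"tx":0,"ty":0,"tz":0,"yaw":0}
  ]
}}

```text
t: 24.7
position: [578.4, -20.7, 81.9]
tcp_rot: [[0.008, 1.0, 0.001], [1.0, -0.008, 0.0], [0.0, 0.001, -1.0]]
ft_force: [-0.7, -0.6, -1.0]
opening: 7.7
finger_force: 32.0
```

```bash
python3 - <<'E'
from h import *
st(); held(-1); st(); s=snap('wrist','w9.png')
E
```

```text
t 24.7 p [578.4 -20.7  81.9] x [0.008 1.    0.   ] y [ 1.    -0.008  0.001] z [ 0.001  0.    -1.   ] F [-0.7 -0.6 -1. ] op 7.7 q [-0.25  0.74  0.4   1.81 -0.43  0.68  0.38]
z med -1.3862018773963363 [-2.71527427 12.74796697] 5272
outer ((-14.548585891723633, -37.386695861816406), 36.83995056152344)
plane tilt [0.07357397 0.04663888 2.0662366 ]
t 24.75 p [578.8 -21.   82.4] x [0.009 1.    0.   ] y [ 1.    -0.009  0.002] z [ 0.002 -0.    -1.   ] F [ 0.9 -0.1  0.1] op 7.7 q [-0.25  0.74  0.4   1.81 -0.43  0.68  0.38]
```

View pics/w9.png

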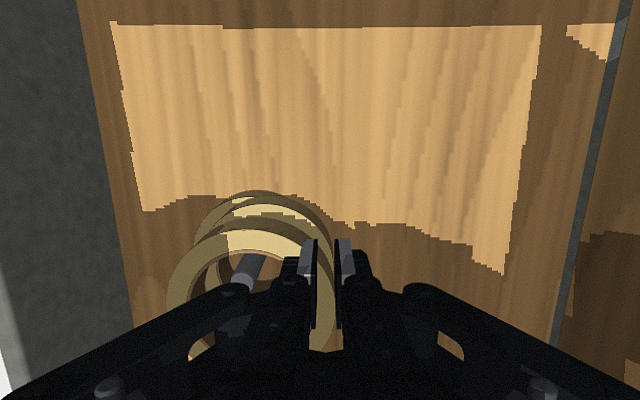

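The held roll, with its hole around (240,275), has the peg at (250,268) inside it; the stack lies beneath. I'll lower and release.

Request:
{"method": "move_arm", "body": {
  "commands": [
    {"tx":0,"ty":0,"tz":0.2,"yaw":0},
    {"tx":0,"ty":0,"tz":0.12,"yaw":0},
    {"tx":0,"ty":0,"tz":0,"yaw":0},
    {"tx":0,"ty":0,"tz":0,"yaw":0}
  ]
}}

```text
t: 25.2
position: [577.8, -21.6, 65.1]
tcp_rot: [[0.01, 1.0, -0.001], [1.0, -0.01, -0.0], [-0.0, -0.001, -1.0]]
ft_force: [0.2, 0.2, -0.7]
opening: 7.5
finger_force: 32.0
```

Request:
{"method": "move_arm", "body": {
  "commands": [
    {"tx":0,"ty":0,"tz":0,"yaw":0},
    {"tx":0,"ty":0,"tz":0,"yaw":0},
    {"tx":0,"ty":0,"tz":0,"yaw":0}
  ],
  "fingers": 0.2
}}

```text
t: 25.5
position: [578.2, -21.6, 65.6]
tcp_rot: [[0.01, 1.0, 0.001], [1.0, -0.01, -0.0], [-0.0, 0.001, -1.0]]
ft_force: [0.1, -0.5, 0.1]
opening: 17.3
finger_force: 0.0
```

Request:
{"method": "move_arm", "body": {
  "commands": [
    {"tx":0,"ty":0,"tz":-0.4,"yaw":0},
    {"tx":0,"ty":0,"tz":-0.8,"yaw":0},
    {"tx":0,"ty":0,"tz":-0.9,"yaw":0},
    {"tx":0,"ty":0,"tz":-0.4,"yaw":0},
    {"tx":0,"ty":0,"tz":0,"yaw":0}
  ]
}}

```text
t: 26.0
position: [580.3, -22.2, 194.3]
tcp_rot: [[0.01, 1.0, 0.008], [1.0, -0.01, -0.0], [-0.0, 0.008, -1.0]]
ft_force: [-0.1, -0.7, -0.6]
opening: 17.1
finger_force: 0.0
```

```bash
python3 - <<'E'
from h import *
st(); s=snap('wrist'); P=cloud(s); print('top',circ(P,59,69,(543,-37),46)); go((459.5,230,190))
E
```

```text
t 26.0 p [580.3 -22.2 194.3] x [ 0.01  1.   -0.  ] y [ 1.    -0.01   0.008] z [ 0.008 -0.    -1.   ] F [-0.1 -0.7 -0.6] op 17.1 q [-0.3   0.59  0.49  1.71 -0.34  0.91  0.31]
top (array([545.1, -40. ]), 37.2, 2862, np.float64(64.0))
units [ 5.01 -2.43  0.03]
```

All three rolls are stacked flat, top 64. Now the large tin.

Request:
{"method": "move_arm", "body": {
  "commands": [
    {"tx":0.84,"ty":-0.4,"tz":0,"yaw":0},
    {"tx":0.84,"ty":-0.4,"tz":0,"yaw":0},
    {"tx":0.84,"ty":-0.4,"tz":0,"yaw":0},
    {"tx":0.84,"ty":-0.4,"tz":0,"yaw":0},
    {"tx":0.84,"ty":-0.4,"tz":0,"yaw":0},
    {"tx":0.84,"ty":-0.4,"tz":0,"yaw":0},
    {"tx":0,"ty":0,"tz":0,"yaw":0},
    {"tx":0,"ty":0,"tz":0,"yaw":0}
  ],
  "fingers": 1
}}

```text
t: 26.85
position: [458.8, 232.7, 188.8]
tcp_rot: [[0.006, 1.0, -0.003], [1.0, -0.006, -0.002], [-0.002, -0.003, -1.0]]
ft_force: [-0.3, 0.4, 0.5]
opening: 85.4
finger_force: 0.0
```

```bash
python3 - <<'E'
from h import *
s=snap('wrist'); P=cloud(s); st(); o=circ(P,24,36,(459.5,281),50); print(o,circ(P,24,36,o[0],42)); go((o[0][0],o[0][1],110))
E
```

```text
t 26.9 p [459.9 230.9 189.2] x [ 0.01   1.    -0.002] y [ 1.    -0.01  -0.002] z [-0.002 -0.002 -1.   ] F [-0.   0.3  0.2] op 84.7 q [-0.85  0.51  0.51  1.89 -0.33  0.83 -0.18]
(array([460.6, 280. ]), 34.0, 4943, np.float64(29.1)) (array([460.6, 280. ]), 34.0, 4943, np.float64(29.1))
units [0.99 0.01 1.58]
```

Request:
{"method": "move_arm", "body": {
  "commands": [
    {"tx":0.6,"ty":0.01,"tz":0.5,"yaw":0},
    {"tx":0.38,"ty":0,"tz":0.6,"yaw":0},
    {"tx":0,"ty":0,"tz":0.5,"yaw":0},
    {"tx":0,"ty":0,"tz":0,"yaw":0},
    {"tx":0,"ty":0,"tz":0,"yaw":0},
    {"tx":0,"ty":0,"tz":0,"yaw":0}
  ]
}}

```text
t: 27.5
position: [463.1, 279.2, 111.7]
tcp_rot: [[0.013, 1.0, 0.002], [1.0, -0.013, 0.0], [0.0, 0.002, -1.0]]
ft_force: [-0.6, -0.3, 0.3]
opening: 85.6
finger_force: 0.0
```

```bash
python3 - <<'E'
from h import *
st(); go((460.6,280,14))
E
```

```text
t 27.5 p [463.1 279.2 111.7] x [0.013 1.    0.   ] y [ 1.    -0.013  0.002] z [ 0.002  0.    -1.   ] F [-0.6 -0.3  0.3] op 85.6 q [-0.87  0.65  0.44  1.9  -0.42  0.68 -0.19]
units [ 0.01 -0.06  1.95]
```

Request:
{"method": "move_arm", "body": {
  "commands": [
    {"tx":0.01,"ty":-0.05,"tz":0.6,"yaw":0},
    {"tx":0,"ty":0,"tz":0.6,"yaw":0},
    {"tx":0,"ty":0,"tz":0.5,"yaw":0},
    {"tx":0,"ty":0,"tz":0.25,"yaw":0},
    {"tx":0,"ty":0,"tz":0,"yaw":0},
    {"tx":0,"ty":0,"tz":0,"yaw":0}
  ]
}}

```text
t: 28.1
position: [460.1, 281.2, 14.1]
tcp_rot: [[0.011, 1.0, 0.002], [1.0, -0.011, 0.001], [0.001, 0.002, -1.0]]
ft_force: [0.3, -0.2, -0.8]
opening: 85.4
finger_force: 0.0
```

Request:
{"method": "move_arm", "body": {
  "commands": [
    {"tx":0,"ty":0,"tz":0,"yaw":0},
    {"tx":0,"ty":0,"tz":0,"yaw":0},
    {"tx":0,"ty":0,"tz":0,"yaw":0},
    {"tx":0,"ty":0,"tz":0,"yaw":0}
  ],
  "fingers": 0,
  "force": 40
}}

```text
t: 28.5
position: [460.1, 281.6, 14.8]
tcp_rot: [[0.01, 1.0, 0.003], [1.0, -0.01, 0.002], [0.002, 0.003, -1.0]]
ft_force: [0.4, -0.6, 4.8]
opening: 66.6
finger_force: 43.5
```

Request:
{"method": "move_arm", "body": {
  "commands": [
    {"tx":0,"ty":0,"tz":-0.4,"yaw":0},
    {"tx":0,"ty":0,"tz":-0.8,"yaw":0},
    {"tx":0,"ty":0,"tz":-0.9,"yaw":0},
    {"tx":0,"ty":0,"tz":-0.9,"yaw":0},
    {"tx":0,"ty":0,"tz":0,"yaw":0}
  ]
}}

```text
t: 29.0
position: [463.0, 282.6, 169.6]
tcp_rot: [[0.01, 1.0, 0.012], [1.0, -0.01, 0.007], [0.008, 0.012, -1.0]]
ft_force: [0.1, 0.8, -1.5]
opening: 66.2
finger_force: 45.7
```

```bash
python3 - <<'E'
from h import *
s=st(); p=np.array(s['position'])
X=np.array([np.cos(YAW),np.sin(YAW)]);Y=np.array([-np.sin(YAW),np.cos(YAW)]);peg=np.array([539,-34.3]); print('tin targets',peg+90*Y,peg-90*Y)
go((*(peg+90*Y),165))
w=snap('wrist'); P=cloud(w); R=np.array(s['tcp_rot']); T=(P.reshape(-1,3)-p)@R
m=(abs(T[:,0])<45)&(abs(T[:,1])<33)&(T[:,2]>-25)&(T[:,2]<10); T=T[m]; print(len(T),np.median(T,0),T.min(0),T.max(0))
E
```

```text
t 29.0 p [463.  282.6 169.6] x [0.01  1.    0.008] y [ 1.    -0.01   0.012] z [ 0.012  0.007 -1.   ] F [ 0.1  0.8 -1.5] op 66.2 q [-0.92  0.57  0.5   1.85 -0.37  0.8  -0.23]
tin targets [539.96298162  55.694848  ] [ 538.03701838 -124.294848  ]
units [-4.52  1.58  0.08]
21902 [  3.99728912   0.06931015 -14.18445669] [-30.91779305 -32.99640994 -24.97862226] [32.73301913 32.99918805  9.97881121]
```

Request:
{"method": "move_arm", "body": {
  "commands": [
    {"tx":-0.75,"ty":0.26,"tz":0,"yaw":0},
    {"tx":-0.75,"ty":0.26,"tz":0,"yaw":0},
    {"tx":-0.75,"ty":0.26,"tz":0,"yaw":0},
    {"tx":-0.75,"ty":0.26,"tz":0,"yaw":0},
    {"tx":-0.75,"ty":0.26,"tz":0,"yaw":0},
    {"tx":-0.75,"ty":0.26,"tz":0,"yaw":0},
    {"tx":0,"ty":0,"tz":0,"yaw":0},
    {"tx":0,"ty":0,"tz":0,"yaw":0}
  ]
}}

```text
t: 29.85
position: [533.8, 54.2, 161.8]
tcp_rot: [[0.013, 1.0, -0.003], [1.0, -0.013, -0.0], [-0.0, -0.003, -1.0]]
ft_force: [0.1, 1.6, -2.0]
opening: 66.4
finger_force: 45.7
```

```bash
python3 - <<'E'
from h import *
st(); go((540,56.5,60)); w=snap('wrist'); st()
E
```

```text
t 29.85 p [533.8  54.2 161.8] x [ 0.013  1.    -0.   ] y [ 1.    -0.013 -0.003] z [-0.003 -0.    -1.   ] F [ 0.1  1.6 -2. ] op 66.4 q [-0.45  0.58  0.47  1.86 -0.36  0.79  0.2 ]
units [0.05 0.13 2.03]
t 29.9 p [533.6  56.  161.7] x [0.01  1.    0.001] y [ 1.    -0.01  -0.003] z [-0.003  0.001 -1.   ] F [ 0.5  1.3 -2. ] op 66.3 q [-0.45  0.58  0.47  1.86 -0.36  0.79  0.2 ]
```

Request:
{"method": "move_arm", "body": {
  "commands": [
    {"tx":0,"ty":0.13,"tz":0.6,"yaw":0},
    {"tx":0,"ty":0,"tz":0.6,"yaw":0},
    {"tx":0,"ty":0,"tz":0.5,"yaw":0},
    {"tx":0,"ty":0,"tz":0.5,"yaw":0},
    {"tx":0,"ty":0,"tz":0.3,"yaw":0},
    {"tx":0,"ty":0,"tz":0,"yaw":0},
    {"tx":0,"ty":0,"tz":0,"yaw":0}
  ]
}}

```text
t: 30.6
position: [540.8, 56.8, 37.7]
tcp_rot: [[0.008, 1.0, -0.001], [1.0, -0.008, 0.001], [0.001, -0.001, -1.0]]
ft_force: [-0.2, 0.1, -1.6]
opening: 66.5
finger_force: 45.7
```

```bash
python3 - <<'E'
from h import *
st(); go((540,56,25))
E
```

```text
t 30.6 p [540.8  56.8  37.7] x [0.008 1.    0.001] y [ 1.    -0.008 -0.001] z [-0.001  0.001 -1.   ] F [-0.2  0.1 -1.6] op 66.5 q [-0.36  0.77  0.34  1.93 -0.48  0.53  0.3 ]
units [-0.02 -0.02  0.25]
```

Request:
{"method": "move_arm", "body": {
  "commands": [
    {"tx":-0.02,"ty":-0.02,"tz":0.15,"yaw":0},
    {"tx":0,"ty":0,"tz":0.1,"yaw":0},
    {"tx":0,"ty":0,"tz":0,"yaw":0},
    {"tx":0,"ty":0,"tz":0,"yaw":0}
  ]
}}

```text
t: 31.0
position: [540.3, 54.3, 25.5]
tcp_rot: [[0.01, 1.0, 0.0], [1.0, -0.01, 0.0], [0.0, 0.0, -1.0]]
ft_force: [-1.5, 0.4, -1.8]
opening: 66.3
finger_force: 45.7
```

Request:
{"method": "move_arm", "body": {
  "commands": [
    {"tx":0,"ty":0,"tz":0,"yaw":0},
    {"tx":0,"ty":0,"tz":0,"yaw":0},
    {"tx":0,"ty":0,"tz":0,"yaw":0}
  ],
  "fingers": 1
}}

```text
t: 31.3
position: [540.5, 54.3, 25.7]
tcp_rot: [[0.01, 1.0, 0.001], [1.0, -0.01, 0.0], [0.0, 0.001, -1.0]]
ft_force: [0.1, -0.3, 0.4]
opening: 85.5
finger_force: 0.0
```

Request:
{"method": "move_arm", "body": {
  "commands": [
    {"tx":0,"ty":0,"tz":-0.4,"yaw":0},
    {"tx":0,"ty":0,"tz":-0.8,"yaw":0},
    {"tx":0,"ty":0,"tz":-0.9,"yaw":0},
    {"tx":0,"ty":0,"tz":-0.9,"yaw":0},
    {"tx":-0.4,"ty":0,"tz":-0.2,"yaw":0},
    {"tx":0,"ty":0,"tz":0,"yaw":0}
  ]
}}

```text
t: 31.9
position: [541.4, 31.1, 188.2]
tcp_rot: [[0.014, 1.0, 0.006], [1.0, -0.014, -0.002], [-0.001, 0.006, -1.0]]
ft_force: [-0.9, -0.8, -0.7]
opening: 85.5
finger_force: 0.0
```

```bash
python3 - <<'E'
from h import *
st(); s=snap('wrist'); P=cloud(s); o=circ(P,33,43,(540,56),46); print('tin',o,'rolls',circ(P,59,69,(543,-37),46)); go((507.9,-440,190))
s=snap('scene'); P=cloud(s); print('small',circ(P,14,30,(508,-418),42))
E
```

```text
t 31.9 p [541.4  31.1 188.2] x [ 0.014  1.    -0.001] y [ 1.    -0.014  0.006] z [ 0.006 -0.002 -1.   ] F [-0.9 -0.8 -0.7] op 85.5 q [-0.43  0.55  0.5   1.82 -0.34  0.85  0.23]
tin (array([540.2,  52.8]), 34.0, 4876, np.float64(37.1)) rolls (array([544.8, -40.1]), 37.5, 3046, np.float64(64.0))
units [-9.47 -0.52 -0.08]
small (array([ 506.7, -417.6]), 31.7, 243, np.float64(22.1))
```

The large tin stands at (540,53), 87 mm from the peg. Now the small tin.

Request:
{"method": "move_arm", "body": {
  "commands": [
    {"tx":-0.96,"ty":-0.07,"tz":0,"yaw":0},
    {"tx":-0.96,"ty":-0.07,"tz":0,"yaw":0},
    {"tx":-0.96,"ty":-0.07,"tz":0,"yaw":0},
    {"tx":-0.96,"ty":-0.07,"tz":0,"yaw":0},
    {"tx":-0.96,"ty":-0.07,"tz":0,"yaw":0},
    {"tx":-0.96,"ty":-0.07,"tz":0,"yaw":0},
    {"tx":-0.96,"ty":-0.07,"tz":0,"yaw":0},
    {"tx":-0.96,"ty":-0.07,"tz":0,"yaw":0}
  ]
}}

```text
t: 32.8
position: [508.0, -349.2, 182.9]
tcp_rot: [[0.009, 1.0, -0.003], [1.0, -0.008, 0.004], [0.004, -0.003, -1.0]]
ft_force: [0.7, 0.2, 0.1]
opening: 85.3
finger_force: 0.0
```

Request:
{"method": "move_arm", "body": {
  "commands": [
    {"tx":-0.8,"ty":-0.07,"tz":0,"yaw":0},
    {"tx":-0.6,"ty":0,"tz":0,"yaw":0},
    {"tx":0,"ty":0,"tz":0,"yaw":0},
    {"tx":0,"ty":0,"tz":0,"yaw":0}
  ]
}}

```text
t: 33.2
position: [503.8, -418.1, 182.9]
tcp_rot: [[0.01, 1.0, -0.003], [1.0, -0.01, 0.004], [0.004, -0.003, -1.0]]
ft_force: [-0.1, 0.9, -0.8]
opening: 85.7
finger_force: 0.0
```

```bash
python3 - <<'E'
from h import *
s=snap('wrist'); P=cloud(s); st(); o=circ(P,17,30,(507.5,-418),42); print(o); go((o[0][0],o[0][1],110))
E
```

```text
t 33.25 p [ 504.6 -416.8  183.2] x [0.008 1.    0.004] y [ 1.    -0.008 -0.002] z [-0.002  0.004 -1.   ] F [0.3 1.  0.2] op 85.4 q [ 0.41  0.72  0.45  1.49 -0.34  1.02  0.94]
(array([ 507.8, -418.4]), 29.3, 3233, np.float64(22.9))
units [-0.04  0.07  1.46]
```

Request:
{"method": "move_arm", "body": {
  "commands": [
    {"tx":-0.04,"ty":0.07,"tz":0.7,"yaw":0},
    {"tx":0,"ty":0,"tz":0.7,"yaw":0},
    {"tx":0,"ty":0,"tz":0.7,"yaw":0},
    {"tx":0,"ty":0,"tz":0.6,"yaw":0},
    {"tx":0,"ty":0,"tz":0.4,"yaw":0},
    {"tx":0,"ty":0,"tz":0,"yaw":0},
    {"tx":0,"ty":0,"tz":0,"yaw":0}
  ]
}}

```text
t: 33.95
position: [508.5, -419.6, 30.3]
tcp_rot: [[0.008, 1.0, -0.0], [1.0, -0.008, 0.001], [0.001, -0.0, -1.0]]
ft_force: [-0.3, 0.5, 0.9]
opening: 85.2
finger_force: 0.0
```

```bash
python3 - <<'E'
from h import *
st(); go((507.8,-418.4,11.5))
E
```

```text
t 33.95 p [ 508.5 -419.6   30.3] x [0.008 1.    0.001] y [ 1.    -0.008 -0.   ] z [-0.     0.001 -1.   ] F [-0.3  0.5  0.9] op 85.2 q [ 0.45  0.9   0.37  1.58 -0.43  0.74  1.01]
units [ 0.02 -0.02  0.38]
```

Request:
{"method": "move_arm", "body": {
  "commands": [
    {"tx":0.02,"ty":-0.01,"tz":0.2,"yaw":0},
    {"tx":0,"ty":0,"tz":0.17,"yaw":0},
    {"tx":0,"ty":0,"tz":0,"yaw":0},
    {"tx":0,"ty":0,"tz":0,"yaw":0}
  ]
}}

```text
t: 34.35
position: [507.0, -420.4, 11.9]
tcp_rot: [[0.01, 1.0, -0.0], [1.0, -0.01, 0.0], [0.0, -0.0, -1.0]]
ft_force: [0.6, 0.8, 0.2]
opening: 85.5
finger_force: 0.0
```

Request:
{"method": "move_arm", "body": {
  "commands": [
    {"tx":0,"ty":0,"tz":0,"yaw":0},
    {"tx":0,"ty":0,"tz":0,"yaw":0},
    {"tx":0,"ty":0,"tz":0,"yaw":0},
    {"tx":0,"ty":0,"tz":0,"yaw":0}
  ],
  "fingers": 0,
  "force": 35
}}

```text
t: 34.75
position: [507.4, -421.0, 12.8]
tcp_rot: [[0.01, 1.0, 0.001], [1.0, -0.01, -0.001], [-0.001, 0.001, -1.0]]
ft_force: [-0.5, 0.8, 4.6]
opening: 55.8
finger_force: 37.6
```

Request:
{"method": "move_arm", "body": {
  "commands": [
    {"tx":0,"ty":0,"tz":-0.4,"yaw":0},
    {"tx":0,"ty":0,"tz":-0.8,"yaw":0},
    {"tx":0,"ty":0,"tz":-0.9,"yaw":0},
    {"tx":0,"ty":0,"tz":-0.9,"yaw":0},
    {"tx":0,"ty":0,"tz":0,"yaw":0}
  ]
}}

```text
t: 35.25
position: [509.7, -424.0, 169.3]
tcp_rot: [[0.01, 1.0, 0.011], [1.0, -0.01, -0.01], [-0.01, 0.011, -1.0]]
ft_force: [1.4, -1.3, -0.6]
opening: 56.0
finger_force: 37.7
```

```bash
python3 - <<'E'
from h import *
st(); go((538,-125,165))
E
```

```text
t 35.25 p [ 509.7 -424.   169.3] x [ 0.01  1.   -0.01] y [ 1.    -0.01   0.011] z [ 0.011 -0.01  -1.   ] F [ 1.4 -1.3 -0.6] op 56.0 q [ 0.41  0.73  0.45  1.49 -0.36  0.98  0.95]
units [5.99 0.51 0.03]
```

Request:
{"method": "move_arm", "body": {
  "commands": [
    {"tx":0.86,"ty":0.08,"tz":0,"yaw":0},
    {"tx":0.86,"ty":0.08,"tz":0,"yaw":0},
    {"tx":0.86,"ty":0.08,"tz":0,"yaw":0},
    {"tx":0.86,"ty":0.08,"tz":0,"yaw":0},
    {"tx":0.86,"ty":0.08,"tz":0,"yaw":0},
    {"tx":0.86,"ty":0.08,"tz":0,"yaw":0},
    {"tx":0.86,"ty":0.07,"tz":0,"yaw":0},
    {"tx":0,"ty":0,"tz":0,"yaw":0}
  ]
}}

```text
t: 36.05
position: [538.1, -109.7, 160.1]
tcp_rot: [[-0.003, 1.0, -0.003], [1.0, 0.003, 0.007], [0.007, -0.003, -1.0]]
ft_force: [1.0, 0.1, -1.3]
opening: 55.6
finger_force: 37.6
```

Request:
{"method": "move_arm", "body": {
  "commands": [
    {"tx":0,"ty":0,"tz":0,"yaw":0},
    {"tx":0,"ty":0,"tz":0,"yaw":0}
  ]
}}

```text
t: 36.25
position: [537.0, -121.2, 161.6]
tcp_rot: [[0.012, 1.0, -0.001], [1.0, -0.012, -0.001], [-0.001, -0.001, -1.0]]
ft_force: [-0.1, -0.6, -0.5]
opening: 55.6
finger_force: 37.6
```

```bash
python3 - <<'E'
from h import *
st(); w=snap('wrist'); P=cloud(w); p=np.array(r.get_state()['position']); z=p[2]; print('tin now',circ(P,z+5,z+18,p[:2],29)); go((538,-125,60))
E
```

```text
t 36.25 p [ 537.  -121.2  161.6] x [ 0.012  1.    -0.001] y [ 1.    -0.012 -0.001] z [-0.001 -0.001 -1.   ] F [-0.1 -0.6 -0.5] op 55.6 q [-0.13  0.6   0.48  1.82 -0.37  0.81  0.53]
tin now (array([ 536.9, -121.6]), 29.0, 14181, np.float64(171.8))
units [-0.06  0.02  2.03]
```

Request:
{"method": "move_arm", "body": {
  "commands": [
    {"tx":-0.06,"ty":0.02,"tz":0.6,"yaw":0},
    {"tx":0,"ty":0,"tz":0.6,"yaw":0},
    {"tx":0,"ty":0,"tz":0.6,"yaw":0},
    {"tx":0,"ty":0,"tz":0.4,"yaw":0},
    {"tx":0,"ty":0,"tz":0.23,"yaw":0},
    {"tx":0,"ty":0,"tz":0,"yaw":0},
    {"tx":0,"ty":0,"tz":0,"yaw":0}
  ]
}}

```text
t: 37.0
position: [538.9, -123.8, 41.0]
tcp_rot: [[0.011, 1.0, 0.001], [1.0, -0.011, -0.001], [-0.001, 0.001, -1.0]]
ft_force: [-0.3, -0.6, 0.1]
opening: 55.4
finger_force: 37.6
```

```bash
python3 - <<'E'
from h import *
st(); go((538,-125,22))
E
```

```text
t 37.0 p [ 538.9 -123.8   41. ] x [ 0.011  1.    -0.001] y [ 1.    -0.011  0.001] z [ 0.001 -0.001 -1.   ] F [-0.3 -0.6  0.1] op 55.4 q [-0.04  0.77  0.36  1.9  -0.48  0.55  0.63]
units [-0.02 -0.02  0.38]
```

Request:
{"method": "move_arm", "body": {
  "commands": [
    {"tx":-0.02,"ty":-0.02,"tz":0.2,"yaw":0},
    {"tx":0,"ty":0,"tz":0.17,"yaw":0},
    {"tx":0,"ty":0,"tz":0,"yaw":0},
    {"tx":0,"ty":0,"tz":0,"yaw":0}
  ]
}}

```text
t: 37.4
position: [537.4, -123.6, 21.8]
tcp_rot: [[0.01, 1.0, -0.0], [1.0, -0.01, 0.0], [0.0, -0.0, -1.0]]
ft_force: [0.1, -0.4, -0.1]
opening: 55.5
finger_force: 37.6
```

Request:
{"method": "move_arm", "body": {
  "commands": [
    {"tx":0,"ty":0,"tz":0,"yaw":0},
    {"tx":0,"ty":0,"tz":0,"yaw":0},
    {"tx":0,"ty":0,"tz":0,"yaw":0}
  ],
  "fingers": 1
}}

```text
t: 37.7
position: [537.7, -123.7, 22.2]
tcp_rot: [[0.01, 1.0, 0.001], [1.0, -0.01, -0.0], [-0.0, 0.001, -1.0]]
ft_force: [0.0, 0.5, -0.2]
opening: 85.0
finger_force: 0.0
```

Request:
{"method": "move_arm", "body": {
  "commands": [
    {"tx":0,"ty":0,"tz":-0.4,"yaw":0},
    {"tx":0,"ty":0,"tz":-0.8,"yaw":0},
    {"tx":0,"ty":0,"tz":-0.9,"yaw":0},
    {"tx":0,"ty":0,"tz":-0.9,"yaw":0},
    {"tx":0,"ty":0,"tz":-0.9,"yaw":0},
    {"tx":0,"ty":0,"tz":-0.6,"yaw":0},
    {"tx":0,"ty":0,"tz":0,"yaw":0}
  ]
}}

```text
t: 38.4
position: [539.9, -125.0, 252.0]
tcp_rot: [[0.01, 1.0, 0.011], [1.0, -0.01, -0.002], [-0.002, 0.011, -1.0]]
ft_force: [0.3, -1.2, 0.6]
opening: 85.5
finger_force: 0.0
```

```bash
python3 - <<'E'
from h import *
st(); s=snap('wrist','w10.png'); P=cloud(s); print('small',circ(P,26,37,(538,-125),42),'large',circ(P,33,43,(540,53),46),'rolls',circ(P,59,69,(543,-37),46))
Q=P.reshape(-1,3); H=Q[(abs(Q[:,0]-659)<15)&(abs(Q[:,1]+35)<70)&(Q[:,2]>195)&(Q[:,2]<230)]; print('handle',len(H),np.median(H,0) if len(H) else '',hand(1.42))
E
```

```text
t 38.4 p [ 539.9 -125.   252. ] x [ 0.01   1.    -0.002] y [ 1.    -0.01   0.011] z [ 0.011 -0.002 -1.   ] F [ 0.3 -1.2  0.6] op 85.5 q [-0.17  0.49  0.55  1.71 -0.3   1.01  0.48]
small (array([ 537.3, -121.3]), 29.3, 2292, np.float64(30.9)) large (array([540.4,  38. ]), 30.1, 1168, np.float64(36.9)) rolls (array([545.1, -40.2]), 36.9, 2744, np.float64(64.2))
handle 4929 [656.51724482 -53.42777952 217.16057443] [659.2351086  -35.71068554 214.17218151]
```

View pics/w10.png

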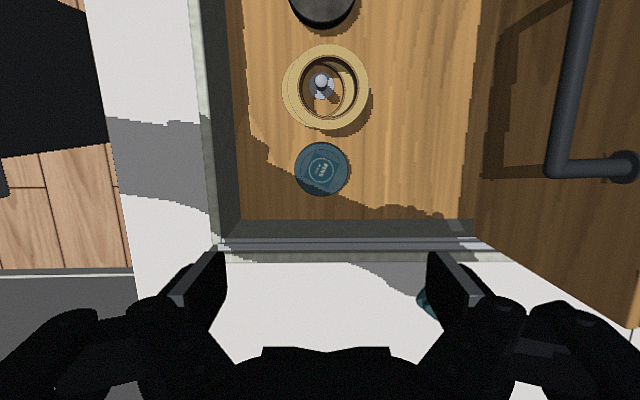

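The rolls are on the peg at (322,86), the small tin is at (321,168) and the large tin at (322,5), all in one line with the stapler untouched. Now I'll take the handle again to shut the door.

Request:
{"method": "move_arm", "body": {
  "commands": [
    {"tx":0.45,"ty":0.4,"tz":-0.5,"yaw":0},
    {"tx":0.45,"ty":0.65,"tz":-0.3,"yaw":0},
    {"tx":0.45,"ty":0.65,"tz":0,"yaw":0},
    {"tx":0.45,"ty":0.65,"tz":0,"yaw":0},
    {"tx":0,"ty":0,"tz":0,"yaw":0},
    {"tx":0,"ty":0,"tz":0,"yaw":0},
    {"tx":0,"ty":0,"tz":0,"yaw":0}
  ],
  "fingers": 0.35
}}

```text
t: 39.15
position: [654.6, -36.3, 285.8]
tcp_rot: [[0.012, 1.0, -0.003], [1.0, -0.012, -0.001], [-0.001, -0.003, -1.0]]
ft_force: [-0.1, -0.1, 0.1]
opening: 29.6
finger_force: 0.0
```

```bash
python3 - <<'E'
from h import *
st(); w=snap('wrist'); Q=cloud(w).reshape(-1,3)
H=Q[(abs(Q[:,0]-659)<20)&(abs(Q[:,1]+35)<40)&(Q[:,2]>203)&(Q[:,2]<228)]; print(len(H), np.median(H,0) if len(H) else '', np.percentile(H,[5,95],axis=0) if len(H) else '')
go((659,-36,208))
arc(1.42,0.0,16)
E
```

```text
t 39.15 p [654.6 -36.3 285.8] x [ 0.012  1.    -0.001] y [ 1.    -0.012 -0.003] z [-0.003 -0.001 -1.   ] F [-0.1 -0.1  0.1] op 29.6 q [-0.26  0.64  0.54  1.35 -0.33  1.25  0.28]
1916 [658.67149972 -32.58280203 217.48472173] [[654.22527159 -69.95884122 214.57998149]
 [663.45890468   1.30457523 218.92033416]]
units [0.01 0.09 1.57]
1.33 ty -0.26 tz -0.05
1.24 ty -0.25 tz -0.03
1.15 ty -0.24 tz -0.01
1.06 ty -0.22 tz 0.01
0.98 ty -0.2 tz 0.03
0.89 ty -0.18 tz 0.05
0.8 ty -0.16 tz 0.07
0.71 ty -0.13 tz 0.09
0.62 ty -0.11 tz 0.11
0.53 ty -0.08 tz 0.13
0.44 ty -0.06 tz 0.14
0.36 ty -0.03 tz 0.16
0.27 ty -0.0 tz 0.17
0.18 ty 0.02 tz 0.18
0.09 ty 0.05 tz 0.2
0.0 ty 0.08 tz 0.21
```

Bar centre is about (659,-33,213), as expected. Descend and grip.

Request:
{"method": "move_arm", "body": {
  "commands": [
    {"tx":0,"ty":0.09,"tz":0.5,"yaw":0},
    {"tx":0,"ty":0,"tz":0.6,"yaw":0},
    {"tx":0,"ty":0,"tz":0.45,"yaw":0},
    {"tx":0,"ty":0,"tz":0,"yaw":0},
    {"tx":0,"ty":0,"tz":0,"yaw":0}
  ]
}}

```text
t: 39.7
position: [660.1, -35.8, 210.1]
tcp_rot: [[0.011, 1.0, 0.0], [1.0, -0.011, -0.0], [-0.0, 0.0, -1.0]]
ft_force: [0.6, 0.5, 0.9]
opening: 29.7
finger_force: 0.0
```

Request:
{"method": "move_arm", "body": {
  "commands": [
    {"tx":0,"ty":0,"tz":0,"yaw":0},
    {"tx":0,"ty":0,"tz":0,"yaw":0},
    {"tx":0,"ty":0,"tz":0,"yaw":0},
    {"tx":0,"ty":0,"tz":0,"yaw":0}
  ],
  "fingers": 0,
  "force": 60
}}

```text
t: 40.1
position: [659.1, -35.7, 211.5]
tcp_rot: [[0.011, 1.0, -0.002], [1.0, -0.011, -0.0], [-0.0, -0.002, -1.0]]
ft_force: [-6.1, 1.1, 4.7]
opening: 7.5
finger_force: 58.7
```

Request:
{"method": "move_arm", "body": {
  "commands": [
    {"tx":0,"ty":-0.26,"tz":-0.05,"yaw":0},
    {"tx":0,"ty":-0.25,"tz":-0.03,"yaw":0},
    {"tx":0,"ty":-0.24,"tz":-0.01,"yaw":0},
    {"tx":0,"ty":-0.22,"tz":0.01,"yaw":0},
    {"tx":0,"ty":-0.2,"tz":0.03,"yaw":0}
  ]
}}

```text
t: 40.6
position: [604.4, -35.2, 213.6]
tcp_rot: [[0.01, 1.0, 0.009], [1.0, -0.01, -0.002], [-0.002, 0.009, -1.0]]
ft_force: [5.5, -1.8, -2.3]
opening: 7.8
finger_force: 60.6
```

```bash
python3 - <<'E'
from h import *
st(); print(hand(.98)-[0,0,8])
E
```

```text
t 40.6 p [604.4 -35.2 213.6] x [ 0.01   1.    -0.002] y [ 1.    -0.01   0.009] z [ 0.009 -0.002 -1.   ] F [ 5.5 -1.8 -2.3] op 7.8 q [-0.29  0.61  0.52  1.62 -0.35  1.    0.33]
[601.24502157 -35.09016793 207.84981706]
```

Request:
{"method": "move_arm", "body": {
  "commands": [
    {"tx":0,"ty":-0.18,"tz":0.05,"yaw":0},
    {"tx":0,"ty":-0.16,"tz":0.07,"yaw":0},
    {"tx":0,"ty":-0.13,"tz":0.09,"yaw":0},
    {"tx":0,"ty":-0.11,"tz":0.11,"yaw":0},
    {"tx":0,"ty":-0.08,"tz":0.13,"yaw":0},
    {"tx":0,"ty":-0.06,"tz":0.14,"yaw":0}
  ]
}}

```text
t: 41.2
position: [566.2, -34.8, 184.0]
tcp_rot: [[0.01, 1.0, 0.003], [1.0, -0.01, -0.001], [-0.001, 0.003, -1.0]]
ft_force: [-0.1, -0.4, 5.4]
opening: 7.4
finger_force: 65.1
```

Request:
{"method": "move_arm", "body": {
  "commands": [
    {"tx":0,"ty":-0.03,"tz":0.16,"yaw":0},
    {"tx":0,"ty":0,"tz":0.17,"yaw":0},
    {"tx":0,"ty":0.02,"tz":0.18,"yaw":0},
    {"tx":0,"ty":0.05,"tz":0.2,"yaw":0},
    {"tx":0,"ty":0.08,"tz":0.21,"yaw":0},
    {"tx":0,"ty":0.01,"tz":0.05,"yaw":0},
    {"tx":0,"ty":0,"tz":0,"yaw":0}
  ]
}}

```text
t: 41.9
position: [570.8, -34.8, 133.6]
tcp_rot: [[0.01, 1.0, -0.004], [1.0, -0.01, -0.0], [-0.0, -0.004, -1.0]]
ft_force: [-6.7, -1.2, 6.5]
opening: 7.6
finger_force: 66.5
```

```bash
python3 - <<'E'
from h import *
st(); print(hand(0)-[0,0,8]); Q=cloud(snap('scene')).reshape(-1,3)
for x in(450,500,540,585,620,660,710):
    D=Q[(abs(Q[:,0]-x)<12)&(abs(Q[:,1]+100)<40)&(Q[:,2]>60)&(Q[:,2]<125)]; print(x,len(D),np.median(D[:,2]) if len(D) else '')
E
```

```text
t 41.9 p [570.8 -34.8 133.6] x [ 0.01  1.   -0.  ] y [ 1.    -0.01  -0.004] z [-0.004 -0.    -1.   ] F [-6.7 -1.2  6.5] op 7.6 q [-0.27  0.67  0.47  1.79 -0.4   0.79  0.39]
[571.0092736  -34.76663308 132.        ]
450 146 97.0733126382645
500 110 98.54108884648369
540 101 98.54689113866081
585 73 98.37197730304243
620 69 98.66239137195436
660 78 98.13257447641564
710 73 98.53513541542789
```

Request:
{"method": "move_arm", "body": {
  "commands": [
    {"tx":0,"ty":0,"tz":0.06,"yaw":0},
    {"tx":0,"ty":0,"tz":0,"yaw":0},
    {"tx":0,"ty":0,"tz":0,"yaw":0}
  ]
}}

```text
t: 42.25
position: [570.9, -34.8, 133.3]
tcp_rot: [[0.011, 1.0, -0.003], [1.0, -0.011, 0.001], [0.001, -0.003, -1.0]]
ft_force: [-11.3, -1.5, 21.6]
opening: 7.4
finger_force: 68.1
```

Request:
{"method": "move_arm", "body": {
  "commands": [
    {"tx":0,"ty":0,"tz":0,"yaw":0},
    {"tx":0,"ty":0,"tz":0,"yaw":0},
    {"tx":0,"ty":0,"tz":0,"yaw":0},
    {"tx":0,"ty":0,"tz":0,"yaw":0}
  ],
  "fingers": 0.7
}}

```text
t: 42.65
position: [572.8, -33.4, 130.2]
tcp_rot: [[0.009, 1.0, 0.0], [1.0, -0.009, 0.0], [0.0, 0.0, -1.0]]
ft_force: [-0.7, 0.6, -0.5]
opening: 59.8
finger_force: 0.0
```

Request:
{"method": "move_arm", "body": {
  "commands": [
    {"tx":0,"ty":0,"tz":-0.3,"yaw":0},
    {"tx":0,"ty":0,"tz":-0.7,"yaw":0},
    {"tx":0,"ty":0,"tz":-0.9,"yaw":0},
    {"tx":0,"ty":0,"tz":-0.9,"yaw":0},
    {"tx":0,"ty":0,"tz":-0.9,"yaw":0},
    {"tx":0,"ty":0,"tz":0,"yaw":0},
    {"tx":0,"ty":0,"tz":0,"yaw":0}
  ]
}}

```text
t: 43.35
position: [572.9, -33.8, 316.5]
tcp_rot: [[0.01, 1.0, 0.002], [1.0, -0.01, 0.0], [0.0, 0.002, -1.0]]
ft_force: [-0.2, -0.3, -0.5]
opening: 59.7
finger_force: 0.0
```

```bash
python3 - <<'E'
from h import *
st(); Q=cloud(snap('wrist','w11.png')).reshape(-1,3); snap('scene','s2.png')
for x in(450,480,500,540,585,620,660,700):
    D=Q[(abs(Q[:,0]-x)<8)&(abs(Q[:,1]-50)<40)&(Q[:,2]>60)&(Q[:,2]<125)]; print(x,len(D),np.round(np.median(D[:,2]),2) if len(D) else '')
H=Q[(Q[:,0]>540)&(Q[:,0]<600)&(abs(Q[:,1]+34)<65)&(Q[:,2]>136)&(Q[:,2]<152)]; print('handle',np.median(H,0))
E
```

```text
t 43.35 p [572.9 -33.8 316.5] x [0.01 1.   0.  ] y [ 1.    -0.01   0.002] z [ 0.002  0.    -1.   ] F [-0.2 -0.3 -0.5] op 59.7 q [-0.34  0.47  0.57  1.55 -0.27  1.2   0.27]
450 981 96.86
480 1355 97.15
500 1357 97.16
540 1345 97.16
585 1297 97.18
620 1349 97.23
660 1355 97.32
700 1352 97.38
handle [570.85145053 -30.64007397 143.15760155]
```

View pics/s2.png

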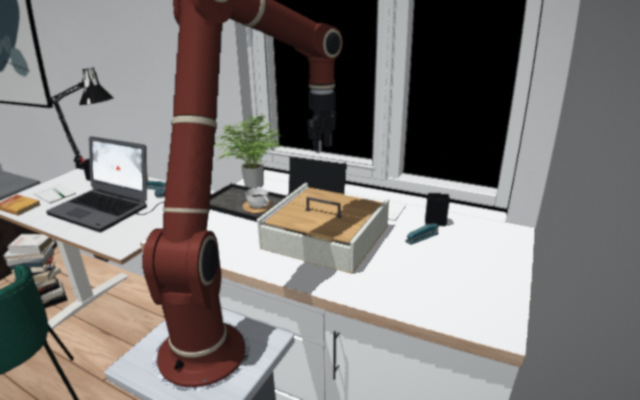

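The door is flat shut (325,215), the same 97.2 mm as at the start. The stapler is still at (422,233), the work surface is clear and the robot touches nothing. Handing in.

```bash
python3 -c "
from station import r
print(r.close_job())"
```

```text
the job is handed in; nothing more can be done
None
```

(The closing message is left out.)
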